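# Dose softener salt at the glass washer

### The arm

A 6-joint arm with a two-finger parallel gripper is mounted at the origin on the work surface. World frame = base frame: x ahead of the robot, y to its left, z up, the work surface at z = 0. Lengths are in mm, angles in rad, forces in N, time in s.
With the tool pointing down it reaches from about 350 to 775 mm from the base axis. Payload 7.3 kg.
Tool frame: the origin (TCP) lies between the finger pads; the fingertips stand 22 mm ahead of it and the grasp point (between the pads) lies 3 mm ahead of it (nose_length is the distance from the TCP to the fingertips, in mm); z points along the fingers, y is the direction in which the jaws open and shut (so a half turn about z gives the same grasp; the last joint's range is limited). The gripper opens to 92 mm and grips with 3 to 60 N. Pads are 19 mm wide; open, the fingers measure 130 mm over their backs; the gripper's body (75 mm by 190 mm) begins 47 mm behind the grasp point.
Start: joints at [-1.282, 0.342, 1.524, -0, 1.275, -0.146], TCP at [221.169, -476.159, 248.741] pointing down, gripper open.
Joint ranges: [-2.53, 2.53], [-0.77, 2.02], [0.04, 2.7], [-1, 4.14], [0.28, 2.66], [-3.11, 3.11]. Speed limits (rad/s): [2.57, 2.57, 3.14, 3.14, 3.14, 3.14].

### API

Orientations are given as [roll, pitch, yaw] about the fixed x, y, z axes, in that order (R = Rz(yaw) Ry(pitch) Rx(roll)).
In Python, from plant import get_obs, capture, close_job, nose_length gives the robot as it stands.
- The arm moves only by the tool step_arm, never from a script. Its argument "increments" is text: rows parted by semicolons, each of 7 numbers parted by spaces: the turn, a rotation vector about the tool's x, y, z in rad, then the shift along the tool's x, y, z in mm, then the opening, from -1 (shut) to 1 (fully open). A call has 1 to 20 rows; each row is the pose to reach, as a shift and turn from the pose commanded when the call began, along the tool's axes at that moment; what a row does not reach only later rows make up. A row lasts 1/8 s, in which the tool goes at most 62.5 mm and 10.7 degrees, less where a joint would pass 70% of its speed; a pose out of reach is approached as far as the arm can. A call with a gripper value outside its range is refused whole. The fingers move at their own pace and stop on an object; the grip force is fixed at half the most. Time passes only in rows, so rows that repeat a pose let the fingers close. It gives the time, the measured TCP pose, the force and the opening at its end, in the units of the state.
- get_obs(): the state, without advancing time (a new reading comes with each control period).
- capture(name): name is "scene" or "top" or "wrist"; returns a dict with "frame" (420x560x3 uint8, red, green, blue), "K" (3x3 intrinsics, pixels), "extrinsics" (4x4, takes a point from world to camera coordinates); the wrist camera has in their place "tool_from_camera" (4x4, takes a point from camera to tool coordinates, whose origin is the TCP and whose axes are the flange's). Camera axes: x right, y down, z forward; pixel columns grow to the right and rows downward; lengths in mm; the calibration is good to about 2 mm. A picture is of the moment at which its call begins: read the wrist's pose just before it. There is no depth.
- close_job(): hands the job in, once; it reports no verdict.
The state is a dict: "time": time; "joint_positions": joint angles; "dq": joint speeds; "tau": joint torques, N m; "tool_pos": TCP position; "tcp_rot": TCP orientation; "contact_force": force on the tool from outside, world axes, zero at the start; "moment": the same for the moment, N m; "grip_width": finger opening in mm.
Only numpy, scipy, OpenCV 4.12 (cv2) and the standard library are available. Lean on these libraries where they do the work, as an engineer would, in place of code of your own. Each camera call takes 0.05 s, during which the arm holds its last target.

### The job

Feed the glass washer's salt doser: with the scoop, not your fingers, carry at least three of the four salt pebbles from the blue tray in one or more scoops into the doser's hopper while its gate is shut, then stand the scoop back on its black mat and let go of it. Then pull the doser's spring handle out until the red pointer is at the green mark, so that at least three pebbles drop into the catch cup behind the hopper, and finish still gripping the handle and holding it at the mark. Leave no pebble on the counter, and do not push or tip the other things about.

Things in the scene. Friction and masses are not known exactly. Their poses are not given: they have to be found in the camera images.
- tray: Narrow open blue tray, 239 x 78 x 45 mm (x, y, z), fixed. Origin: centre of its underside. Inside 72 mm wide; floor 6 mm up, flat from x = -97 to +115 mm; from there the end nearer the robot leans out to x = -115 mm at its rim, 44 mm up. The pebbles lie near that end, centres at x = -75 to -31 mm, in pairs; behind them (+x) the floor is free.
- mat: Flat black ribbed rubber mat fixed to the counter, 150 x 120 mm, 5 mm thick, the scoop's place. Origin: centre of its underside.
- scoop_grip (a point): Centre of the scoop's orange upright handle, 14 x 30 x 60 mm; scoop's axes. Aluminium bucket: 72 long (x), 62 wide, 36 high, floor (1 at the front) and walls 2.5, open on top and at its mouth (-x; side walls start 14 behind its edge). Underside 105 mm below this point, floor's front edge 64 mm to -x, rear 8 mm to +x. 0.16 kg. Pebbles roll out unless the mouth is tilted up 15-20 degrees.
- doser: Steel salt doser, fixed. Origin: under the hopper's centre, on the counter; front (-x) faces the robot. Open hopper: inside x -55 to 55, y -40 to 40 mm, rim 157 mm high, walls 3. Its floor slopes from the front down to a gate plate (top 88 mm up) in the rear half. Below, a chute leads to an open catch cup behind (x 58 to 143 mm, rim 51 mm high). The pull bar comes out of the front.
- gate (a joint): Pull of the spring gate in m: 0 shut, grows as its handle is pulled out along the doser's -x, stop at 0.09. A spring draws it shut: about 4 N when shut, 11 N at 0.07.
- gate_handle (a point): Grip centre of the gate's black upright handle, 14 x 36 mm (x, y), from 35 mm below to 23 mm above this point; doser's axes. Shut, 63 mm of free space to the hopper's front. The pull bar (16 mm wide, top 29 mm below this point) joins its foot from +x; a rail (top 32 mm below) runs 36 mm to its +y side.
- gate_pointer (a point): Tip of the red pointer that moves with the handle, over the aluminium rail beside the pull bar. Axes as the doser's; it has the same x (in the doser's frame) as the handle's centre.
- mark_line (a point): Green mark clipped on the rail: line 3 mm wide, point at its middle. Axes as the doser's. The pointer reaches it after 52 to 70 mm of pull, different every time.
- pebble0_center (a point): Centre of a round white salt pebble, a ball 24 mm across, 16 g, lying in the tray. One of four.
- pebble1_center (a point): Centre of a round white salt pebble, a ball 24 mm across, 16 g, lying in the tray. One of four.
- pebble2_center (a point): Centre of a round white salt pebble, a ball 24 mm across, 16 g, lying in the tray. One of four.
- pebble3_center (a point): Centre of a round white salt pebble, a ball 24 mm across, 16 g, lying in the tray. One of four.
- hopper_mid (a point): Middle of the hopper's open mouth, at the rim's height (157 mm above the counter).
- catch_mid (a point): Middle of the catch cup's floor (6 mm above the counter); the cup is 85 x 80 mm inside.
- tumbler_a_mid (a point): Bystander: upright clear glass tumbler, 68 across, 120 high; point half-way up.
- tumbler_b_mid (a point): Bystander: second clear glass tumbler, 68 across, 120 high; point half-way up.
- cup_mid (a point): Bystander: white china cup, 64 across, 55 high; point half-way up.
- rinse_bottle_mid (a point): Bystander: blue bottle with white cap, 64 across, 170 high; point half-way up.
- jar_mid (a point): Bystander: amber glass jar with steel lid, 68 across, 80 high; point half-way up.
- bowl_mid (a point): Bystander: steel bowl, 120 across, 50 high; point half-way up.
Mind the look-alikes: they are no part of the job. Of the things that look like the mat, take the one that is nearest to the robot's base at the start.

How it is judged (in metres and radians):
On the way, in this order (a step that is already met when the one before it is completed fails the run):
1. at least three pebbles lie in the hopper with the gate shut ((((horizontal distance between pebble0_center and hopper_mid below 0.058 m and height (world z) of pebble0_center between 0.092 and 0.16 m) and (horizontal distance between pebble1_center and hopper_mid below 0.058 m and height (world z) of pebble1_center between 0.092 and 0.16 m) and (horizontal distance between pebble2_center and hopper_mid below 0.058 m and height (world z) of pebble2_center between 0.092 and 0.16 m)) or ((horizontal distance between pebble0_center and hopper_mid below 0.058 m and height (world z) of pebble0_center between 0.092 and 0.16 m) and (horizontal distance between pebble1_center and hopper_mid below 0.058 m and height (world z) of pebble1_center between 0.092 and 0.16 m) and (horizontal distance between pebble3_center and hopper_mid below 0.058 m and height (world z) of pebble3_center between 0.092 and 0.16 m)) or ((horizontal distance between pebble0_center and hopper_mid below 0.058 m and height (world z) of pebble0_center between 0.092 and 0.16 m) and (horizontal distance between pebble2_center and hopper_mid below 0.058 m and height (world z) of pebble2_center between 0.092 and 0.16 m) and (horizontal distance between pebble3_center and hopper_mid below 0.058 m and height (world z) of pebble3_center between 0.092 and 0.16 m)) or ((horizontal distance between pebble1_center and hopper_mid below 0.058 m and height (world z) of pebble1_center between 0.092 and 0.16 m) and (horizontal distance between pebble2_center and hopper_mid below 0.058 m and height (world z) of pebble2_center between 0.092 and 0.16 m) and (horizontal distance between pebble3_center and hopper_mid below 0.058 m and height (world z) of pebble3_center between 0.092 and 0.16 m))) and value of joint gate below 0.006 m), for 0.2 s.
2. the scoop stands on its mat, let go, at least three pebbles still in the hopper (horizontal distance between scoop_grip and mat below 0.075 m and height (world z) of scoop_grip between 0.107 and 0.12 m and angle between scoop_grip's own z axis and vertical below 0.15 rad and contact force between each of the arm, the fingers and scoop below 0.1 N and (((horizontal distance between pebble0_center and hopper_mid below 0.058 m and height (world z) of pebble0_center between 0.092 and 0.16 m) and (horizontal distance between pebble1_center and hopper_mid below 0.058 m and height (world z) of pebble1_center between 0.092 and 0.16 m) and (horizontal distance between pebble2_center and hopper_mid below 0.058 m and height (world z) of pebble2_center between 0.092 and 0.16 m)) or ((horizontal distance between pebble0_center and hopper_mid below 0.058 m and height (world z) of pebble0_center between 0.092 and 0.16 m) and (horizontal distance between pebble1_center and hopper_mid below 0.058 m and height (world z) of pebble1_center between 0.092 and 0.16 m) and (horizontal distance between pebble3_center and hopper_mid below 0.058 m and height (world z) of pebble3_center between 0.092 and 0.16 m)) or ((horizontal distance between pebble0_center and hopper_mid below 0.058 m and height (world z) of pebble0_center between 0.092 and 0.16 m) and (horizontal distance between pebble2_center and hopper_mid below 0.058 m and height (world z) of pebble2_center between 0.092 and 0.16 m) and (horizontal distance between pebble3_center and hopper_mid below 0.058 m and height (world z) of pebble3_center between 0.092 and 0.16 m)) or ((horizontal distance between pebble1_center and hopper_mid below 0.058 m and height (world z) of pebble1_center between 0.092 and 0.16 m) and (horizontal distance between pebble2_center and hopper_mid below 0.058 m and height (world z) of pebble2_center between 0.092 and 0.16 m) and (horizontal distance between pebble3_center and hopper_mid below 0.058 m and height (world z) of pebble3_center between 0.092 and 0.16 m)))), for 0.2 s.
At the end, for the whole second after the job is handed in: At least three pebbles in the catch cup; red pointer within 5 mm of the green mark, fingers still on the handle (over 1 N); scoop upright on its mat (handle within 75 mm of the mat's centre), not touched; no pebble on the counter (centres over 15 mm high) ((((horizontal distance between pebble0_center and catch_mid below 0.052 m and height (world z) of pebble0_center below 0.055 m) and (horizontal distance between pebble1_center and catch_mid below 0.052 m and height (world z) of pebble1_center below 0.055 m) and (horizontal distance between pebble2_center and catch_mid below 0.052 m and height (world z) of pebble2_center below 0.055 m)) or ((horizontal distance between pebble0_center and catch_mid below 0.052 m and height (world z) of pebble0_center below 0.055 m) and (horizontal distance between pebble1_center and catch_mid below 0.052 m and height (world z) of pebble1_center below 0.055 m) and (horizontal distance between pebble3_center and catch_mid below 0.052 m and height (world z) of pebble3_center below 0.055 m)) or ((horizontal distance between pebble0_center and catch_mid below 0.052 m and height (world z) of pebble0_center below 0.055 m) and (horizontal distance between pebble2_center and catch_mid below 0.052 m and height (world z) of pebble2_center below 0.055 m) and (horizontal distance between pebble3_center and catch_mid below 0.052 m and height (world z) of pebble3_center below 0.055 m)) or ((horizontal distance between pebble1_center and catch_mid below 0.052 m and height (world z) of pebble1_center below 0.055 m) and (horizontal distance between pebble2_center and catch_mid below 0.052 m and height (world z) of pebble2_center below 0.055 m) and (horizontal distance between pebble3_center and catch_mid below 0.052 m and height (world z) of pebble3_center below 0.055 m))) and x of gate_pointer in the frame of mark_line between -0.005 and 0.005 m and value of joint gate above 0.04 m and contact force between scoop and gate below 0.1 N and contact force between the fingers and gate above 1 N and horizontal distance between scoop_grip and mat below 0.075 m and height (world z) of scoop_grip between 0.107 and 0.12 m and angle between scoop_grip's own z axis and vertical below 0.15 rad and contact force between each of the arm, the fingers and scoop below 0.1 N and height (world z) of each of pebble0_center, pebble1_center, pebble2_center, pebble3_center above 0.015 m); the arm keeps its last pose, push and grip.
It fails at once if a pebble is touched with the fingers (contact force between the fingers and pebble0 above 0.3 N or contact force between the fingers and pebble1 above 0.3 N or contact force between the fingers and pebble2 above 0.3 N or contact force between the fingers and pebble3 above 0.3 N).
It fails at once if a bystander is pushed more than 40 mm or tipped (distance of any of tumbler_a_mid, tumbler_b_mid, cup_mid, rinse_bottle_mid, jar_mid, bowl_mid from where it was at the start of the episode above 0.04 m or angle between any of tumbler_a_mid, tumbler_b_mid, cup_mid, rinse_bottle_mid, jar_mid, bowl_mid's own z axis and vertical above 0.5 rad).
It also fails if it takes over 64 s, if anything falls off the work surface, if the arm or the gripper's body presses on something with over 40 N, if the wrist force passes 120 N, or if a joint passes its speed limit or range.

## Working session

There is one attempt and no reset: what is moved stays moved. The work goes in short steps, Python scripts to look and compute and a tool call to move; the robot and the scene stay as the last step left them, time stands still between calls to the robot, and variables do not carry over. Pictures are saved under pics/ and viewed, and the job is handed in when it is done.

Besides the shell and the picture viewer there is one more tool, called after "Emit:" by a JSON object that holds its "method" and its "body". step_arm: Moves the arm, as the interface text tells. Its arguments: {"type":"object","properties":{"increments":{"type":"string"}},"required":["increments"]}

```bash
ls; mkdir -p pics
python3 - <<'E'
from plant import *
import cv2,numpy as np
print(get_obs(), nose_length)
for n in ("scene","top","wrist"):
    c=capture(n); cv2.imwrite(f"pics/{n}0.png",c["frame"][:,:,::-1]); print(n,c["K"].tolist()); print({k:np.round(v,4).tolist() for k,v in c.items() if k not in("frame","K")})
E
```

```text
pics
{'time': 0.0, 'joint_positions': array([-1.28198975e+00,  3.42719900e-01,  1.52499921e+00,  8.39156669e-06,
        1.27540823e+00, -1.45987508e-01]), 'dq': array([ 8.19735501e-04, -3.21980855e-04,  8.11446888e-04,  4.43230615e-04,
       -7.43716592e-05,  9.94583037e-05]), 'tau': array([ 7.91215480e-04, -4.31245673e+01, -2.44217294e+01,  7.18318066e-02,
        5.59844601e-02, -1.25482152e-04]), 'tool_pos': array([ 221.06465335, -475.7821332 ,  248.05262149]), 'tcp_rot': array([-3.14007546e+00, -2.31189322e-04,  4.34791461e-01]), 'contact_force': array([-0.54311717,  0.29611582,  0.4763014 ]), 'moment': array([-0.00709702, -0.02087256,  0.03398698]), 'grip_width': 91.63910940941997} 22.0
scene [[446.5019345024926, 0.0, 285.83143472914776], [0.0, 446.5019345024926, 210.56103494814474], [0.0, 0.0, 1.0]]
{'extrinsics': [[-0.7938, 0.6082, -0.0056, 434.7138], [0.3911, 0.5033, -0.7706, -130.4851], [-0.4658, -0.6138, -0.6373, 1596.6007], [0.0, 0.0, 0.0, 1.0]]}
top [[513.6680521187029, 0.0, 273.6412597607192], [0.0, 513.6680521187029, 210.91388180220514], [0.0, 0.0, 1.0]]
{'extrinsics': [[0.0238, -0.9997, -0.0036, 2.8832], [-0.9912, -0.0231, -0.1305, 574.6765], [0.1303, 0.0067, -0.9914, 1915.1818], [0.0, 0.0, 0.0, 1.0]]}
wrist [[303.0412063560147, 0.0, 275.5448736502537], [0.0, 303.0412063560147, 206.21351671153786], [0.0, 0.0, 1.0]]
{'tool_from_camera': [[0.0002, -0.9701, -0.2428, 64.7559], [1.0, 0.0004, -0.0006, -0.9662], [0.0007, -0.2428, 0.9701, -134.3131], [0.0, 0.0, 0.0, 1.0]]}
```

View pics/scene0.png

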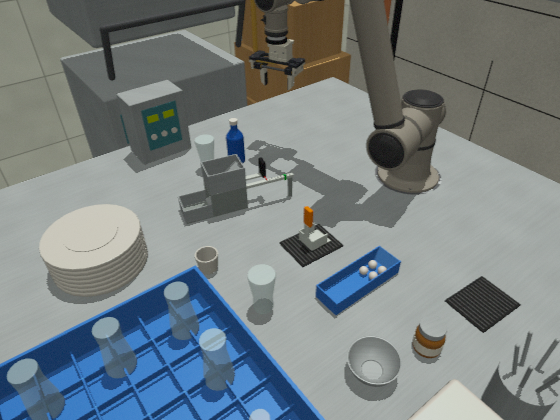

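View pics/top0.png

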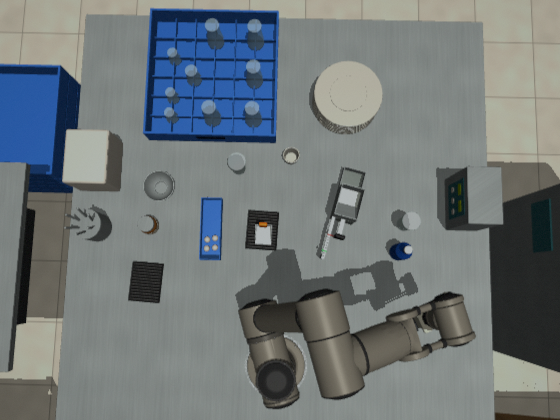

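View pics/wrist0.png

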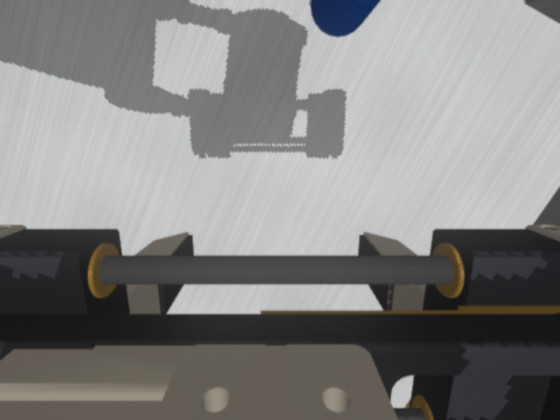

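Scene: the scoop (orange) stands on a mat at top pixel (262,229), and a second mat is at (146,282). The tray is at (211,229) with the pebbles near its robot end, about (210,243). The doser is at (347,195), with its handle near (340,230).

```bash
cat > h.py <<'E'
import numpy as np,cv2
from scipy.spatial.transform import Rotation as R
from plant import get_obs,capture
def wp(cap,uv,z,obs=None):
    "pixel -> world on plane z"
    K=cap["K"]; d=np.linalg.inv(K)@[uv[0],uv[1],1]
    if "extrinsics" in cap: T=np.linalg.inv(cap["extrinsics"])
    else:
        W=np.eye(4); W[:3,:3]=R.from_euler('xyz',obs["tcp_rot"]).as_matrix(); W[:3,3]=obs["tool_pos"]; T=W@cap["tool_from_camera"]
    o=T[:3,3]; d=T[:3,:3]@d
    return o+d*(z-o[2])/d[2]
def pj(cap,P,obs=None):
    K=cap["K"]
    if "extrinsics" in cap: E=cap["extrinsics"]
    else:
        W=np.eye(4); W[:3,:3]=R.from_euler('xyz',obs["tcp_rot"]).as_matrix(); W[:3,3]=obs["tool_pos"]; E=np.linalg.inv(W@cap["tool_from_camera"])
    p=E[:3,:3]@np.asarray(P,float)+E[:3,3]; q=K@p; return q[:2]/q[2]
def crop(cap,x0,y0,x1,y1,s,name):
    cv2.imwrite("pics/"+name,cv2.resize(cap["frame"][y0:y1,x0:x1,::-1],None,fx=s,fy=s,interpolation=cv2.INTER_CUBIC))
E
python3 - <<'E'
from h import *
t=capture("top"); s=capture("scene")
for n,uv in dict(matA=(262,229),matB=(146,282),tray=(211,229),dos=(347,195)).items():
    p=wp(t,uv,5); print(n,p.round(),np.hypot(*p[:2]).round())
crop(t,190,150,400,270,3.8,"t1.png")
crop(s,170,130,410,310,3.3,"s1.png")
E
```

```text
matA [508.  60.   5.] 511.0
matB [295. 495.   5.] 576.0
tray [503. 256.   5.] 564.0
dos [ 648. -266.    5.] 700.0
```

View pics/t1.png

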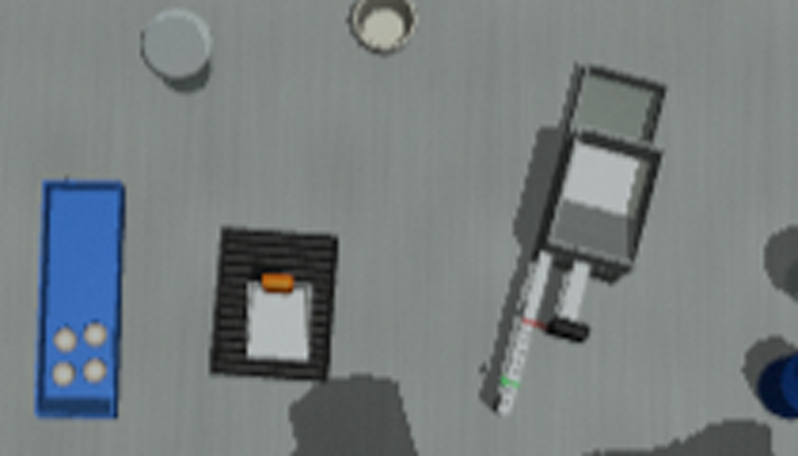

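View pics/s1.png

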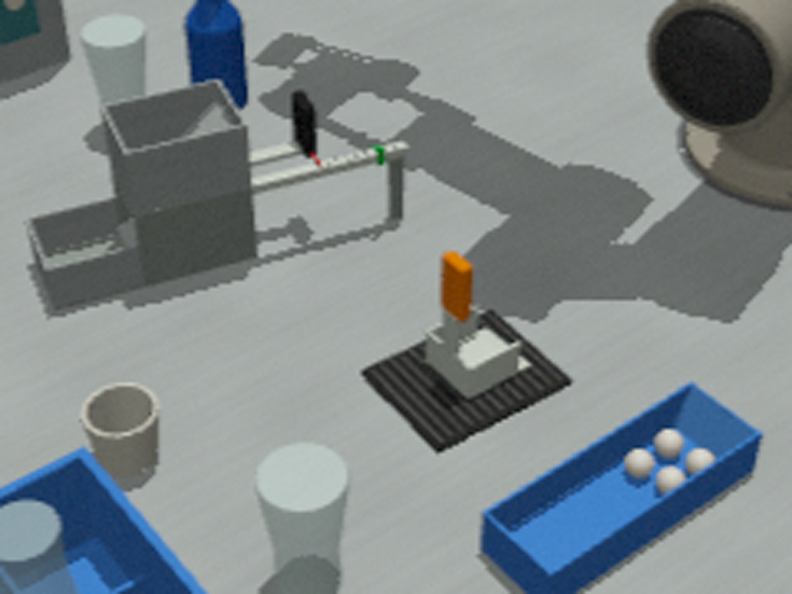

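```bash
cat > fit.py <<'E'
from h import *
from scipy.optimize import least_squares
t=capture("top"); s=capture("scene")
tc=lambda u,v:(t,(u/3.8+190-.37,v/3.8+150-.37)); sc=lambda u,v:(s,(u/3.3+170-.35,v/3.3+130-.35))
def fit(obs,x0):
    def f(p):
        c,S=np.cos(p[2]),np.sin(p[2]); r=[]
        for (cam,uv),L in obs:
            P=[p[0]+c*L[0]-S*L[1],p[1]+S*L[0]+c*L[1],L[2]]; r+=list(pj(cam,P)-uv)
        return r
    o=least_squares(f,x0,loss='soft_l1'); return o.x,np.array(f(o.x)).reshape(-1,2)
def tri(obs):
    return least_squares(lambda p:np.concatenate([pj(c,p)-uv for c,uv in obs]),[500,0,100]).x
if __name__=="__main__":
    T=[(tc(43,182),(119.5,39,45)),(tc(124,183),(119.5,-39,45)),(tc(117,416),(-119.5,-39,45)),(tc(37,416),(-119.5,39,45)),
       (sc(484,517),(119.5,-39,45)),(sc(693,386),(-119.5,-39,45)),(sc(760,433),(-119.5,39,45)),(sc(551,575),(119.5,39,45))]
    M=[(tc(223,227),(75,60,5)),(tc(338,237),(75,-60,5)),(tc(327,381),(-75,-60,5)),(tc(211,373),(-75,60,5)),
       (sc(492,310),(-75,-60,5)),(sc(363,373),(75,-60,5)),(sc(572,381),(-75,60,5)),(sc(440,450),(75,60,5))]
    D=[(tc(570,133),(58,43,157)),(tc(662,150),(58,-43,157)),(tc(630,268),(-58,-43,157)),(tc(546,250),(-58,43,157)),
       (sc(103,106),(58,-43,157)),(sc(210,83),(-58,-43,157)),(sc(246,125),(-58,43,157)),(sc(120,150),(58,43,157))]
    for n,o,x0 in (("tray",T,(500,256,0)),("mat",M,(508,60,0)),("doser",D,(640,-260,-.2))):
        x,r=fit(o,x0); print(n,x.round(3)); print(r.round(1).tolist())
    print("scooptop",wp(t,tc(278,281)[1],140),tri([tc(278,281),sc(456,257)]))
    print("handle top",tri([tc(568,327),sc(300,97)]))
    print("pointer",tri([tc(524,321),sc(318,163)]), "mark",tri([tc(510,383),sc(380,152)]))
    for a,b in (((65,340),(638,464)),((95,335),(669,444)),((62,374),(670,482)),((94,371),(701,462))):
        print("peb",wp(t,tc(*a)[1],18),wp(s,sc(*b)[1],18))
    for n,a,z in (("tumb",(180,40),120),("cup",(383,20),55),("bottle",(787,386),150)): print(n,wp(t,tc(*a)[1],z))
E
python3 fit.py
```

```text
tray [5.02794e+02 2.58300e+02 2.10000e-02]
[[-1.5, -0.8], [-2.3, -1.1], [-1.5, 0.7], [-1.3, 0.7], [-1.2, -1.4], [-0.9, -2.6], [0.4, -1.2], [-0.4, -0.0]]
mat [ 5.04647e+02  6.44460e+01 -4.90000e-02]
[[-1.5, -0.0], [-0.9, -0.4], [-0.8, 0.4], [-1.5, 0.3], [-0.5, -1.2], [-1.4, -1.2], [0.4, -0.8], [-0.8, -0.3]]
doser [ 6.00042e+02 -2.50322e+02 -2.36000e-01]
[[0.9, -1.9], [-0.0, -0.3], [0.7, -0.3], [-0.6, -1.7], [-0.6, -0.5], [2.5, -1.8], [0.8, -0.7], [2.1, 0.8]]
scooptop [514.25206491  53.58158683 140.        ] [513.22647751  54.8014591  137.96078005]
handle top [ 477.74078484 -220.8810384   141.30199142]
pointer [ 486.16402974 -183.98449299   87.98527007] mark [ 424.1622862  -169.81263461   82.32297144]
peb [462.65316717 269.12429099  18.        ] [470.17512879 244.5036002   18.        ]
peb [468.38606974 239.19937927  18.        ] [433.56022107 244.26513926  18.        ]
peb [428.50499516 270.73864413  18.        ] [463.718405   274.55983303  18.        ]
peb [432.26160526 238.8002202   18.        ] [427.48476794 274.74417849  18.        ]
tumb [749.27672207 155.4937534  120.        ]
cup [789.56444571 -42.67118842  55.        ]
bottle [ 425.94907393 -423.58536645  150.        ]
```

```bash
cat >> h.py <<'E'
import json
RG=np.array([[0,1,0],[1,0,0],[0,0,-1.]])   # cols: tool x=scoop y, y=scoop x, z=down
def ori(yaw,pitch=0,roll=0):  # yaw/pitch of scoop-like frame gripped
    return R.from_matrix((R.from_euler('ZYX',[yaw,pitch,roll])).as_matrix()@RG)
def load():
    d=json.load(open("cmd.json")); return np.array(d["p"]),R.from_quat(d["q"])
def save(p,r): json.dump({"p":list(map(float,p)),"q":list(map(float,r.as_quat()))},open("cmd.json","w"))
def initcmd():
    o=get_obs(); save(o["tool_pos"],R.from_euler('xyz',o["tcp_rot"]))
def plan(wps,commit=True):
    """wps: (graspPoint xyz, Rotation, opening, nrows, interp?) ; TCP is 3mm behind the grasp point"""
    p0,r0=load(); pp,rr=p0,r0; rows=[]
    for g,r,op,n,it in wps:
        p=np.asarray(g,float)-r.apply([0,0,3]); dr=(rr.inv()*r).as_rotvec(); ps=pp
        for k in range(1,n+1):
            a=k/n if it else 1
            q=rr*R.from_rotvec(dr*a); x=ps+(p-ps)*a
            rv=np.round((r0.inv()*q).as_rotvec(),3); sh=np.round(r0.inv().apply(x-p0),1)
            rows.append((rv,sh,op))
        rr=r0*R.from_rotvec(rows[-1][0]); pp=p0+r0.apply(rows[-1][1])
    print("rows",len(rows)); print("; ".join(" ".join(f"{v:g}" for v in (*rv,*sh,op)) for rv,sh,op in rows))
    if commit: save(pp,rr)
E
python3 - <<'E'
from h import *
initcmd()
o=ori(-.236)
plan([((230,-440,340),o,1,3,0),((450,-235,330),o,1,7,0)])
E
```

```text
rows 10
-0 -0 -0.9 23.2 -29 -94.4 1; -0 -0 -0.9 23.2 -29 -94.4 1; -0 -0 -0.9 23.2 -29 -94.4 1; -0 -0 -0.9 309.1 -122.3 -84.4 1; -0 -0 -0.9 309.1 -122.3 -84.4 1; -0 -0 -0.9 309.1 -122.3 -84.4 1; -0 -0 -0.9 309.1 -122.3 -84.4 1; -0 -0 -0.9 309.1 -122.3 -84.4 1; -0 -0 -0.9 309.1 -122.3 -84.4 1; -0 -0 -0.9 309.1 -122.3 -84.4 1
```

Emit:
{"method": "step_arm", "body": {"increments": "0 0 -0.9 23.2 -29 -94.4 1; 0 0 -0.9 23.2 -29 -94.4 1; 0 0 -0.9 23.2 -29 -94.4 1; 0 0 -0.9 309.1 -122.3 -84.4 1; 0 0 -0.9 309.1 -122.3 -84.4 1; 0 0 -0.9 309.1 -122.3 -84.4 1; 0 0 -0.9 309.1 -122.3 -84.4 1; 0 0 -0.9 309.1 -122.3 -84.4 1; 0 0 -0.9 309.1 -122.3 -84.4 1; 0 0 -0.9 309.1 -122.3 -84.4 1"}}

```text
time: 1.6
tool_pos: [449.7, -235.3, 333.0]
tcp_rot: [-3.141, 0.0, 1.335]
contact_force: [0.8, -1.1, -0.1]
grip_width: 91.9
```

Run:
```python
from h import *
import pickle
o=get_obs(); w=capture("wrist"); pickle.dump((o,w),open("w1.pkl","wb"))
print(o["joint_positions"].round(2),o["tool_pos"].round(1),o["tcp_rot"].round(3),load()[0].round(1))
crop(w,0,0,560,420,1.4,"w1.png")
```

```text
[-0.63  0.26  1.41 -0.    1.47 -0.4 ] [ 449.7 -235.3  333. ] [-3.141  0.     1.335] [ 450. -235.  333.]
```

View pics/w1.png

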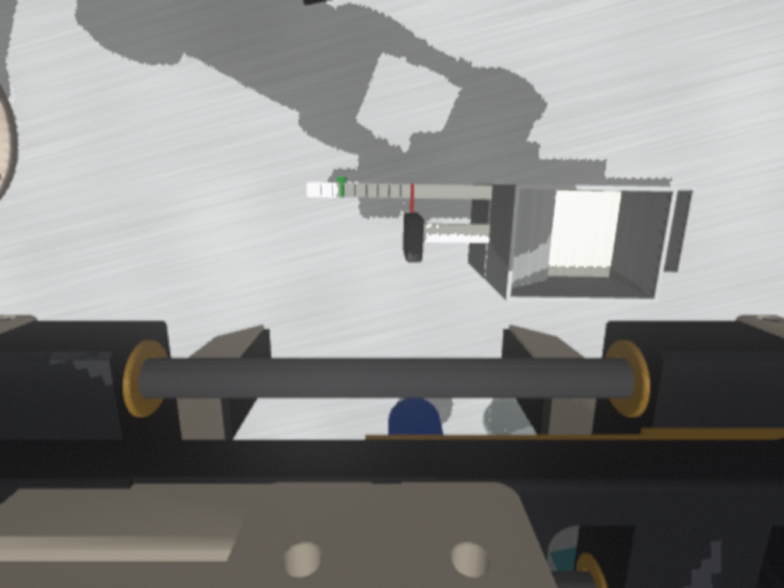

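Run:
```python
from h import *
import pickle
o,w=pickle.load(open("w1.pkl","rb"))
crop(w,210,110,500,225,2.75,"w1c.png")
```

```text
(no output)
```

View pics/w1c.png

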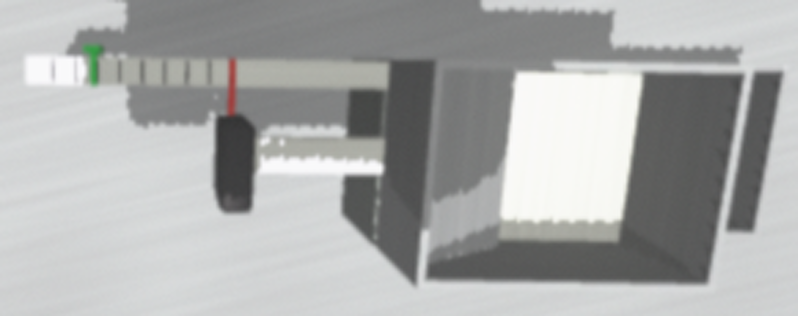

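Run:
```python
from h import *
from scipy.optimize import least_squares
import pickle
o,w=pickle.load(open("w1.pkl","rb"))
c=lambda u,v:np.array([u/2.75+210-.32,v/2.75+110-.32])
D=[(c(434,60),(-58,43,157)),(c(418,285),(-58,-43,157)),(c(712,283),(58,-43,157)),(c(747,68),(58,43,157))]
def f(p):
    C,S=np.cos(p[2]),np.sin(p[2]); r=[]
    for uv,L in D: r+=list(pj(w,[p[0]+C*L[0]-S*L[1],p[1]+S*L[0]+C*L[1],L[2]],o)-uv)
    return r
s=least_squares(f,[600,-250,-.23]); p=s.x; print(p,np.round(s.fun,1))
def loc(P): d=np.array(P[:2])-p[:2]; C,S=np.cos(p[2]),np.sin(p[2]); return np.round([C*d[0]+S*d[1],-S*d[0]+C*d[1]],1)
for z in (82,88,92):
    print(z,"pointer",loc(wp(w,c(232,75),z,o)),"mark",loc(wp(w,c(93.5,70),z,o)), "railTopEdge",loc(wp(w,c(200,57),z,o)),loc(wp(w,c(200,85),z,o)))
for z in (137,141,145): print(z,"handle bottomedge",loc(wp(w,c(236,211),z,o)),loc(wp(w,c(220,180),z,o)),loc(wp(w,c(251,180),z,o)))
```

```text
[ 5.97886426e+02 -2.48608939e+02 -2.42375981e-01] [-0.9 -0.5 -1.6  1.1  0.6  2.6  1.9 -2.5]
82 pointer [-125.5   35.2] mark [-187.9   37. ] railTopEdge [-140.   43.] [-139.9   30.7]
88 pointer [-125.9   35.3] mark [-187.3   37.1] railTopEdge [-140.2   43. ] [-140.    30.9]
92 pointer [-126.1   35.4] mark [-186.9   37.1] railTopEdge [-140.2   43. ] [-140.1   31. ]
137 handle bottomedge [-126.   -16.9] [-132.6   -4.5] [-120.3   -4.4]
141 handle bottomedge [-126.2  -16.2] [-132.8   -3.9] [-120.6   -3.8]
145 handle bottomedge [-126.5  -15.5] [-133.    -3.3] [-121.    -3.2]
```

The wrist view shows the doser squarely: hopper rim near pixels (368,132)-(480,212), handle (295,170), pointer tip (294,133), mark (244,135). That puts the pull at about 61 mm. Next, the scoop and tray.

Run:
```python
from h import *
plan([((505,10,330),ori(-.05),1,6,0)])
```

```text
rows 6
-0 -0 -0.186 251.1 -3.8 0.1 1; -0 -0 -0.186 251.1 -3.8 0.1 1; -0 -0 -0.186 251.1 -3.8 0.1 1; -0 -0 -0.186 251.1 -3.8 0.1 1; -0 -0 -0.186 251.1 -3.8 0.1 1; -0 -0 -0.186 251.1 -3.8 0.1 1
```

Emit:
{"method": "step_arm", "body": {"increments": "0 0 -0.186 251.1 -3.8 0.1 1; 0 0 -0.186 251.1 -3.8 0.1 1; 0 0 -0.186 251.1 -3.8 0.1 1; 0 0 -0.186 251.1 -3.8 0.1 1; 0 0 -0.186 251.1 -3.8 0.1 1; 0 0 -0.186 251.1 -3.8 0.1 1"}}

```text
time: 2.4
tool_pos: [504.8, 8.6, 333.0]
tcp_rot: [-3.142, 0.001, 1.52]
contact_force: [-0.2, -0.6, -0.6]
grip_width: 92.2
```

Run:
```python
from h import *
import pickle
o=get_obs(); w=capture("wrist"); pickle.dump((o,w),open("w2.pkl","wb"))
print(o["joint_positions"].round(2),o["tool_pos"].round(1),o["tcp_rot"].round(3),load()[0].round(1))
crop(w,0,0,560,420,1.4,"w2.png")
```

```text
[-0.13  0.25  1.42 -0.    1.47 -0.08] [504.8   8.6 333. ] [-3.142e+00  1.000e-03  1.520e+00] [505.  10. 333.]
```

View pics/w2.png

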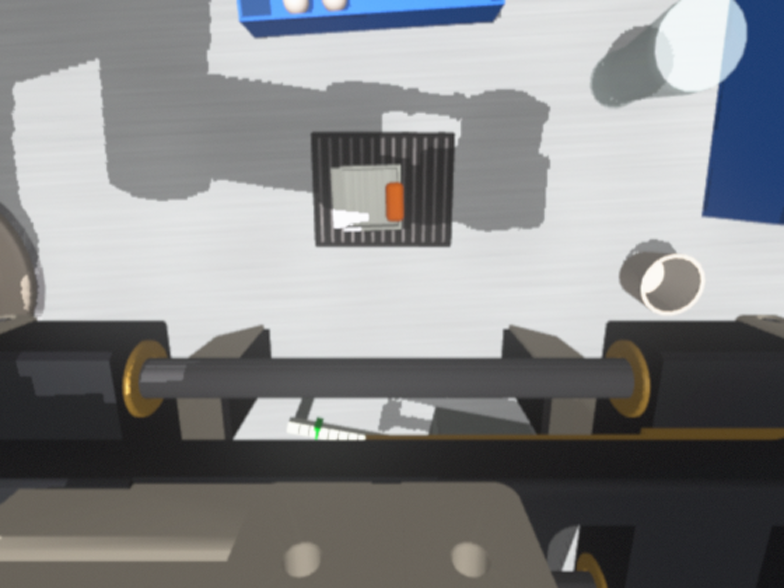

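Run:
```python
from h import *
from scipy.optimize import least_squares
import pickle
o,w=pickle.load(open("w2.pkl","rb"))
c=lambda u,v:np.array([u/1.4-.15,v/1.4-.15])
for a in ((312,133),(454,132),(450,245),(316,246)): print("mat",wp(w,c(*a),5,o).round(1))
for a in ((388,184),(403,184),(388,221),(403,221)): print("hand",wp(w,c(*a),140,o).round(1))
crop(w,220,85,330,180,7,"w2c.png")
```

```text
mat [434.  127.6   5. ]
mat [579.9 121.2   5. ]
mat [574.1   4.6   5. ]
mat [427.5  10.9   5. ]
hand [508.9  73.3 140. ]
hand [520.2  72.7 140. ]
hand [507.6  45.8 140. ]
hand [519.   45.3 140. ]
```

View pics/w2c.png

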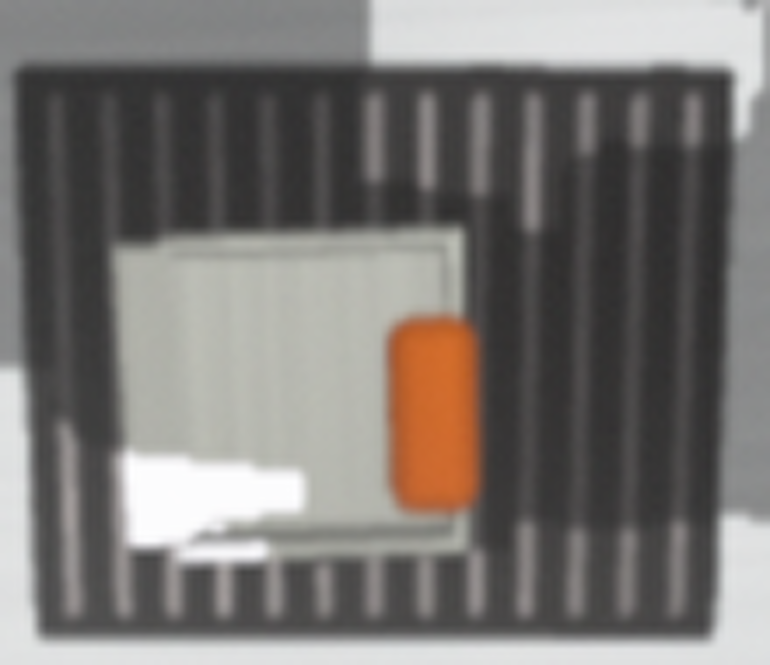

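Run:
```python
from h import *
import pickle
o,w=pickle.load(open("w2.pkl","rb"))
c=lambda u,v:np.array([u/7+220-.43,v/7+85-.43])
for a in ((388,315),(481,315),(388,515),(481,515),(434.5,415)): print("hand",wp(w,c(*a),140,o).round(1))
g=wp(w,c(434.5,415),140,o); x,y=g[:2]
r=ori(-.035)
plan([((x,y,200),r,.3,4,0),((x,y,112),r,.3,4,1),((x,y,112),r,.3,2,0)])
```

```text
hand [506.9  75.1 140. ]
hand [520.8  74.4 140. ]
hand [505.4  45.5 140. ]
hand [519.6  44.8 140. ]
hand [513.2  60.1 140. ]
rows 10
-0 -0 -0.015 50.4 5.7 130 0.3; -0 -0 -0.015 50.4 5.7 130 0.3; -0 -0 -0.015 50.4 5.7 130 0.3; -0 -0 -0.015 50.4 5.7 130 0.3; -0 -0 -0.015 50.4 5.7 152 0.3; -0 -0 -0.015 50.4 5.7 174 0.3; -0 -0 -0.015 50.4 5.7 196 0.3; -0 -0 -0.015 50.4 5.7 218 0.3; -0 -0 -0.015 50.4 5.7 218 0.3; -0 -0 -0.015 50.4 5.7 218 0.3
```

Emit:
{"method": "step_arm", "body": {"increments": "0 0 -0.015 50.4 5.7 130 0.3; 0 0 -0.015 50.4 5.7 130 0.3; 0 0 -0.015 50.4 5.7 130 0.3; 0 0 -0.015 50.4 5.7 130 0.3; 0 0 -0.015 50.4 5.7 152 0.3; 0 0 -0.015 50.4 5.7 174 0.3; 0 0 -0.015 50.4 5.7 196 0.3; 0 0 -0.015 50.4 5.7 218 0.3; 0 0 -0.015 50.4 5.7 218 0.3; 0 0 -0.015 50.4 5.7 218 0.3"}}

```text
time: 3.7
tool_pos: [514.7, 59.3, 117.1]
tcp_rot: [3.138, 0.0, 1.535]
contact_force: [-0.1, -0.2, 0.3]
grip_width: 59.4
```

Run:
```python
from h import *
import pickle
o=get_obs(); w=capture("wrist")
print(o["joint_positions"].round(2),o["tool_pos"].round(1),o["tcp_rot"].round(3),load()[0].round(1),o["grip_width"])
crop(w,0,0,560,420,1.4,"w3.png")
s=capture("scene"); crop(s,250,150,370,270,5,"s3.png")
```

```text
[-0.03  0.47  1.72 -0.    0.94  0.  ] [514.7  59.3 117.1] [3.138 0.    1.535] [513.2  60.1 115. ] 59.37781504335189
```

View pics/w3.png

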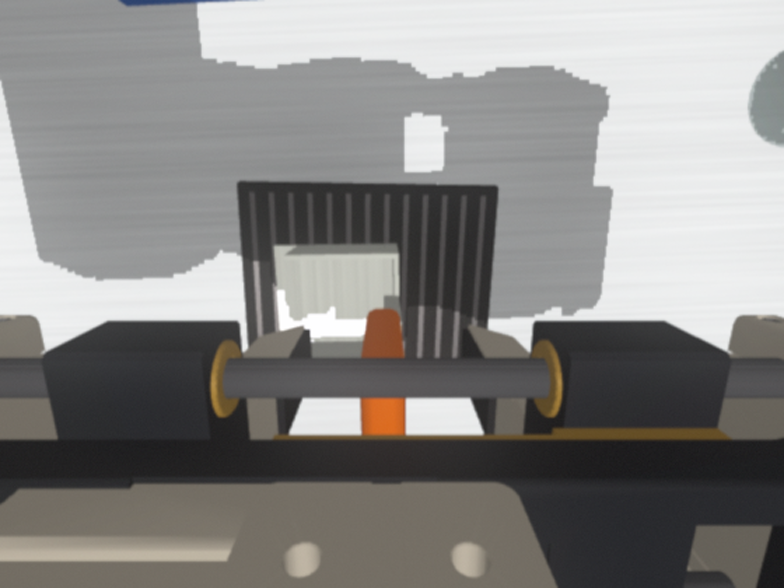

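View pics/s3.png

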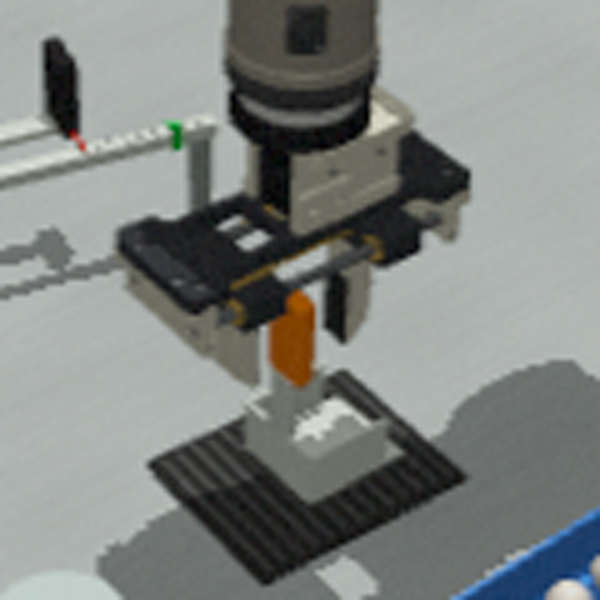

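Emit:
{"method": "step_arm", "body": {"increments": "0 0 0 0 0 0 -1; 0 0 0 0 0 0 -1; 0 0 0 0 0 0 -1; 0 0 0 0 0 0 -1; 0 0 0 0 0 0 -1; 0 0 0 0 0 0 -1; 0 0 0 0 0 0 -1; 0 0 0 0 0 0 -1"}}

```text
time: 4.8
tool_pos: [513.1, 60.0, 114.9]
tcp_rot: [-3.141, 0.0, 1.536]
contact_force: [-0.6, -0.4, -1.9]
grip_width: 13.7
```

Run:
```python
from h import *
o=get_obs(); p,r=load(); 
print(o["tool_pos"].round(1),o["tcp_rot"].round(3),p.round(1),r.as_euler('xyz'),o["contact_force"],o["moment"])
g=p+r.apply([0,0,3]); t=ori(-.035)
plan([(g+[0,0,20],t,-1,3,1),((430,150,200),ori(0.0),-1,5,0),((430,150,200),ori(0.0),-1,2,0)])
```

```text
[513.1  60.  114.9] [-3.141  0.     1.536] [513.2  60.1 115. ] [-3.14150779e+00 -2.67998556e-04  1.53579486e+00] [-0.57385627 -0.39001141 -1.91107036] [-0.05238131 -0.09478962 -0.03803307]
rows 10
-0 -0 -0 0 -0 -6.7 -1; -0 -0 -0 0 -0 -13.3 -1; -0 -0 -0 0 -0 -20 -1; -0 -0 -0.035 86.9 -86.3 -88 -1; -0 -0 -0.035 86.9 -86.3 -88 -1; -0 -0 -0.035 86.9 -86.3 -88 -1; -0 -0 -0.035 86.9 -86.3 -88 -1; -0 -0 -0.035 86.9 -86.3 -88 -1; -0 -0 -0.035 86.9 -86.3 -88 -1; -0 -0 -0.035 86.9 -86.3 -88 -1
```

Emit:
{"method": "step_arm", "body": {"increments": "0 0 0 0 0 -6.7 -1; 0 0 0 0 0 -13.3 -1; 0 0 0 0 0 -20 -1; 0 0 -0.035 86.9 -86.3 -88 -1; 0 0 -0.035 86.9 -86.3 -88 -1; 0 0 -0.035 86.9 -86.3 -88 -1; 0 0 -0.035 86.9 -86.3 -88 -1; 0 0 -0.035 86.9 -86.3 -88 -1; 0 0 -0.035 86.9 -86.3 -88 -1; 0 0 -0.035 86.9 -86.3 -88 -1"}}

```text
time: 6.05
tool_pos: [430.3, 149.3, 202.4]
tcp_rot: [-3.14, 0.0, 1.57]
contact_force: [-0.6, -0.4, -1.8]
grip_width: 13.8
```

Run:
```python
from h import *
import pickle
o=get_obs(); w=capture("wrist"); pickle.dump((o,w),open("w4.pkl","wb"))
print(o["joint_positions"].round(2),o["tool_pos"].round(1),o["tcp_rot"].round(3),load()[0].round(1),o["grip_width"],o["contact_force"].round(1))
crop(w,0,0,560,420,1.4,"w4.png")
```

```text
[ 0.17  0.26  1.78 -0.    1.1   0.17] [430.3 149.3 202.4] [-3.14  0.    1.57] [430. 150. 203.] 13.783311658216265 [-0.6 -0.4 -1.8]
```

View pics/w4.png

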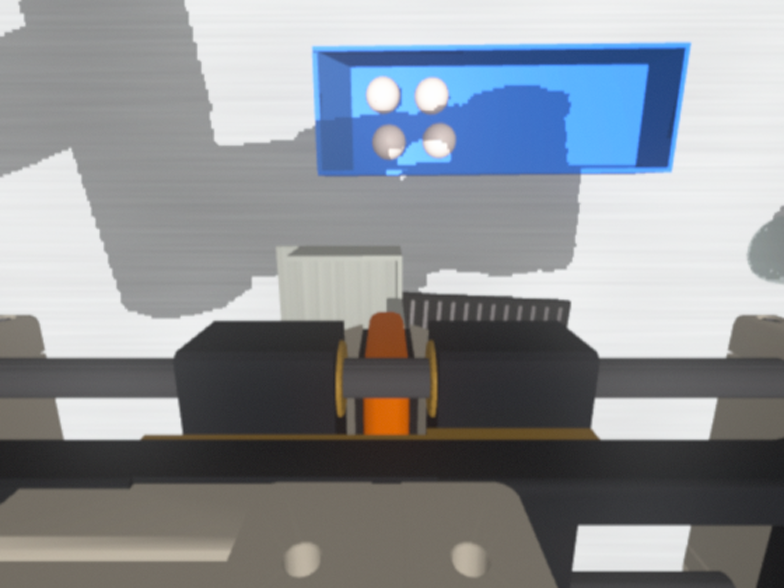

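Run:
```python
from h import *
from scipy.optimize import least_squares
import pickle
o,w=pickle.load(open("w4.pkl","rb"))
c=lambda u,v:np.array([u/1.4-.15,v/1.4-.15])
D=[(c(313,47),(-119.5,39,45)),(c(690,43),(119.5,39,45)),(c(672,173),(119.5,-39,45)),(c(317,176.5),(-119.5,-39,45))]
def f(p):
    C,S=np.cos(p[2]),np.sin(p[2]); r=[]
    for uv,L in D: r+=list(pj(w,[p[0]+C*L[0]-S*L[1],p[1]+S*L[0]+C*L[1],L[2]],o)-uv)
    return r
s=least_squares(f,[500,256,.0]); p=s.x; print(p,np.round(s.fun,1))
def loc(P): d=np.array(P[:2])-p[:2]; C,S=np.cos(p[2]),np.sin(p[2]); return np.round([C*d[0]+S*d[1],-S*d[0]+C*d[1]],1)
for a in ((383,94),(432,95),(389,142),(440,140)):
  q=wp(w,c(*a),18,o); print("peb",q.round(1),loc(q))
```

```text
[5.01311056e+02 2.58730406e+02 7.12249744e-03] [-3.3 -0.1  3.2  0.2  1.9  0.6 -1.8  0.3]
peb [427.6 274.9  18. ] [-73.6  16.7]
peb [461.6 274.2  18. ] [-39.6  15.7]
peb [431.8 243.2  18. ] [-69.7 -15. ]
peb [468.1 244.6  18. ] [-33.4 -13.9]
```

Run:
```python
from h import *
from fit import sc,s,t
print(wp(s,sc(456,257)[1],140))
plan([((558,200,200),ori(0.014),-1,4,0),((558,259.5,180),ori(0.014),-1,3,0),((558,259.5,170),ori(0.014),-1,5,0)])
```

```text
[514.18007779  57.44070449 140.        ]
rows 12
-0 -0 -0.014 50 128 0 -1; -0 -0 -0.014 50 128 0 -1; -0 -0 -0.014 50 128 0 -1; -0 -0 -0.014 50 128 0 -1; -0 -0 -0.014 109.5 128 20 -1; -0 -0 -0.014 109.5 128 20 -1; -0 -0 -0.014 109.5 128 20 -1; -0 -0 -0.014 109.5 128 30 -1; -0 -0 -0.014 109.5 128 30 -1; -0 -0 -0.014 109.5 128 30 -1; -0 -0 -0.014 109.5 128 30 -1; -0 -0 -0.014 109.5 128 30 -1
```

Emit:
{"method": "step_arm", "body": {"increments": "0 0 -0.014 50 128 0 -1; 0 0 -0.014 50 128 0 -1; 0 0 -0.014 50 128 0 -1; 0 0 -0.014 50 128 0 -1; 0 0 -0.014 109.5 128 20 -1; 0 0 -0.014 109.5 128 20 -1; 0 0 -0.014 109.5 128 20 -1; 0 0 -0.014 109.5 128 30 -1; 0 0 -0.014 109.5 128 30 -1; 0 0 -0.014 109.5 128 30 -1; 0 0 -0.014 109.5 128 30 -1; 0 0 -0.014 109.5 128 30 -1"}}

```text
time: 7.7
tool_pos: [558.1, 259.4, 173.2]
tcp_rot: [3.141, -0.0, 1.585]
contact_force: [0.4, 0.1, -1.7]
grip_width: 14.1
```

Run:
```python
from h import *
import pickle
o=get_obs(); w=capture("wrist"); pickle.dump((o,w),open("w5.pkl","wb"))
print(o["joint_positions"].round(2),o["tool_pos"].round(1),o["tcp_rot"].round(3),load()[0].round(1),o["grip_width"],o["contact_force"].round(1))
crop(w,80,100,400,320,2.4,"w5.png")
t=capture("top"); s=capture("scene"); pickle.dump((t,s),open("ts5.pkl","wb"))
crop(s,300,190,440,330,5,"s5.png"); crop(t,180,180,250,270,6,"t5.png")
```

```text
[ 0.31  0.57  1.37 -0.    1.2   0.3 ] [558.1 259.4 173.2] [ 3.141 -0.     1.585] [558.  259.5 173. ] 14.098669216613718 [ 0.4  0.1 -1.7]
```

View pics/w5.png

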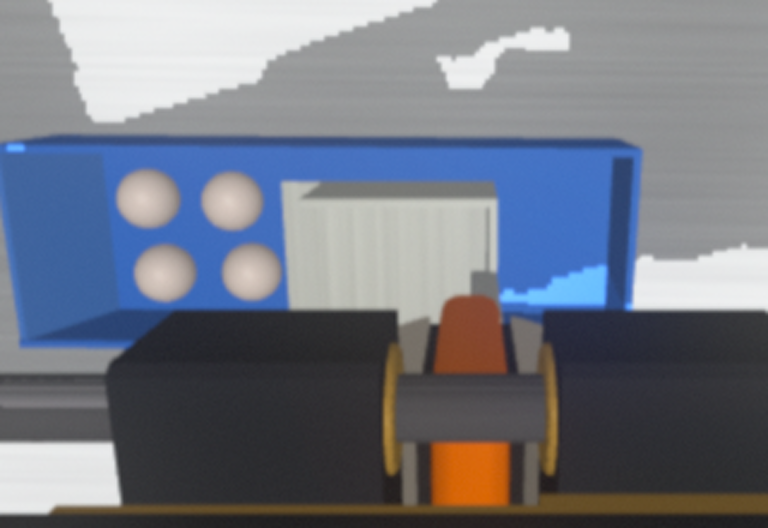

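View pics/s5.png

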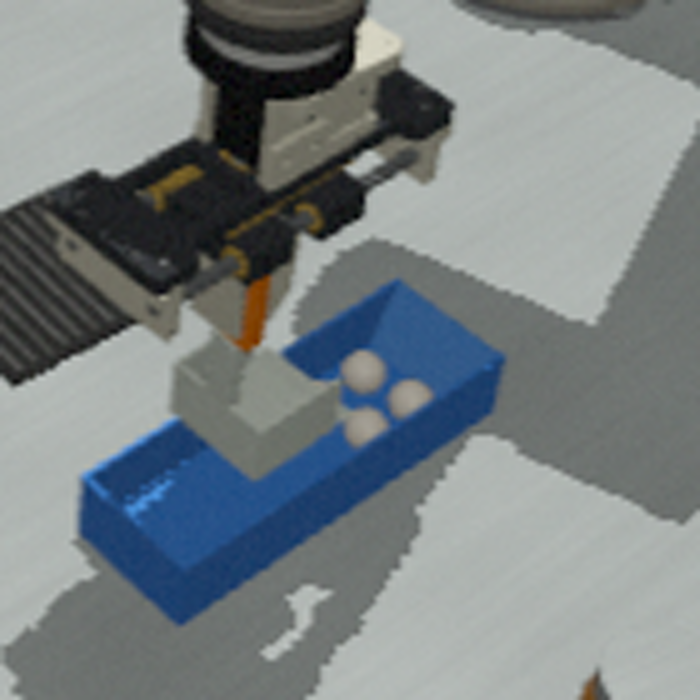

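View pics/t5.png

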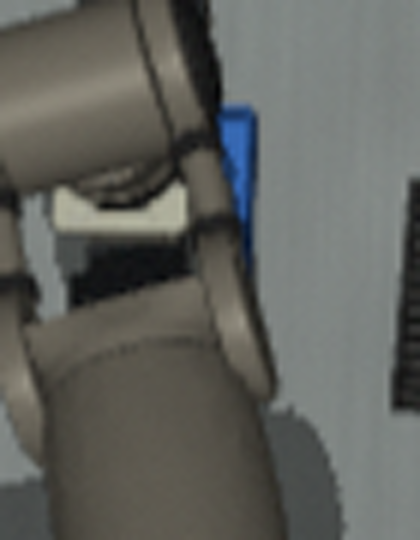

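Run:
```python
from h import *
import pickle
o,w=pickle.load(open("w5.pkl","rb"))
c=lambda u,v:np.array([u/2.4+80-.3,v/2.4+100-.3])
print("bucket bottom +y edge",wp(w,c(285,182),63,o),wp(w,c(496,182),63,o))
print("bucket front edge",wp(w,c(288,290),63,o))
print("rim +y edge",wp(w,c(320,198),99,o),wp(w,c(495,198),99,o))
for a in((4,145),(640,150),(22,346),(320,140),(320,148)): print("tray rim",a,wp(w,c(*a),45,o).round(1))
print("tray rear floor/in rear",wp(w,c(610,155),45,o).round(1))
for a in((148,199),(232,201),(165,272),(251,271)): print("peb",wp(w,c(*a),18,o).round(1))
t,s=pickle.load(open("ts5.pkl","rb"))
cs=lambda u,v:np.array([u/5+300-.4,v/5+190-.4])
for n,a,z in (("left",(82,480),45),("bot",(182,625-58),45),("right",(503,357),45),("top",(398,281),45)): print("scene tray",n,wp(s,cs(*a),z).round(1))
for n,a,z in (("rear+y bottom",(258,478),63),("rear-y rim",(172,372),99),("rear+y rim",(258,405),99),("front+y rim",(340,385),99)): print("scene bucket",n,wp(s,cs(*a),z).round(1))
```

```text
bucket bottom +y edge [494.65547813 288.79657303  63.        ] [565.95276918 289.7979762   63.        ]
bucket front edge [493.89705868 250.71321832  63.        ]
rim +y edge [513.67907232 289.62649951  99.        ] [564.37916644 290.33785222  99.        ]
tray rim (4, 145) [390.1 298.   45. ]
tray rim (640, 150) [618.1 299.5  45. ]
tray rim (22, 346) [386.2 221.4  45. ]
tray rim (320, 140) [503.3 301.4  45. ]
tray rim (320, 148) [503.2 298.6  45. ]
tray rear floor/in rear [607.4 297.5  45. ]
peb [427.8 274.5  18. ]
peb [461.6 274.1  18. ]
peb [432.  244.1  18. ]
peb [467.5 245.   18. ]
scene tray left [622.7 224.9  45. ]
scene tray bot [620.  297.4  45. ]
scene tray right [386.9 298.   45. ]
scene tray top [388.4 222.5  45. ]
scene bucket rear+y bottom [562.9 289.2  63. ]
scene bucket rear-y rim [572.8 233.   99. ]
scene bucket rear+y rim [554.2 275.7  99. ]
scene bucket front+y rim [512.4 291.   99. ]
```

Run:
```python
from h import *
r=ori(0.008)
plan([((560,260.5,170),r,-1,2,0),((560,260.5,116),r,-1,5,1),((560,260.5,113),r,-1,3,1),((560,260.5,113),r,-1,2,0)])
```

```text
rows 12
-0 -0 0.006 1 2 0 -1; -0 -0 0.006 1 2 0 -1; -0 -0 0.006 1 2 10.8 -1; -0 -0 0.006 1 2 21.6 -1; -0 -0 0.006 1 2 32.4 -1; -0 -0 0.006 1 2 43.2 -1; -0 -0 0.006 1 2 54 -1; -0 -0 0.006 1 2 55 -1; -0 -0 0.006 1 2 56 -1; -0 -0 0.006 1 2 57 -1; -0 -0 0.006 1 2 57 -1; -0 -0 0.006 1 2 57 -1
```

Emit:
{"method": "step_arm", "body": {"increments": "0 0 0.006 1 2 0 -1; 0 0 0.006 1 2 0 -1; 0 0 0.006 1 2 10.8 -1; 0 0 0.006 1 2 21.6 -1; 0 0 0.006 1 2 32.4 -1; 0 0 0.006 1 2 43.2 -1; 0 0 0.006 1 2 54 -1; 0 0 0.006 1 2 55 -1; 0 0 0.006 1 2 56 -1; 0 0 0.006 1 2 57 -1; 0 0 0.006 1 2 57 -1; 0 0 0.006 1 2 57 -1"}}

```text
time: 9.35
tool_pos: [560.1, 260.5, 116.2]
tcp_rot: [3.141, -0.0, 1.579]
contact_force: [0.9, -0.2, -1.8]
grip_width: 13.9
```

Run:
```python
from h import *
import pickle
o=get_obs(); w=capture("wrist"); pickle.dump((o,w),open("w6.pkl","wb"))
print(o["tool_pos"].round(1),o["tcp_rot"].round(3),load()[0].round(1),o["contact_force"].round(1),o["moment"].round(2))
crop(w,80,100,400,320,2.4,"w6.png")
```

```text
[560.1 260.5 116.2] [ 3.141 -0.     1.579] [560.  260.5 116. ] [ 0.9 -0.2 -1.8] [-0.01 -0.04  0.01]
```

View pics/w6.png

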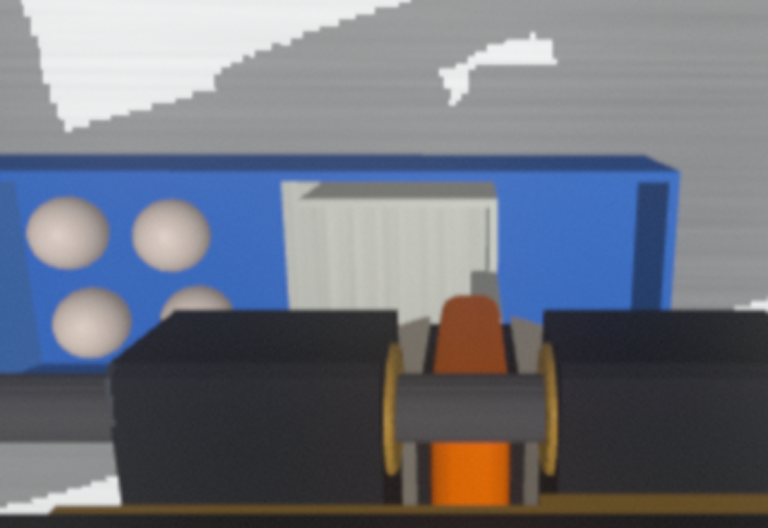

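Emit:
{"method": "step_arm", "body": {"increments": "0 0 0 0 0 0.7 -1; 0 0 0 0 0 1.2 -1; 0 0 0 0 0 1.2 -1"}}

```text
time: 9.78
tool_pos: [560.2, 260.5, 115.8]
tcp_rot: [3.141, -0.0, 1.579]
contact_force: [-1.5, -1.6, 4.9]
grip_width: 13.8
```

Run:
```python
from h import *
p,r=load(); p=p+r.apply([0,0,1.2]); save(p,r)
r=ori(0.008)
plan([((560,260.5,112.6),r,-1,1,0),((482,260,112.6),r,-1,13,1),((482,260,112.6),r,-1,1,1)])
```

```text
rows 15
-0 -0 -0 -0 0 -0.8 -1; -0 -0 -0 0 -6 -0.8 -1; -0 -0 -0 0 -12 -0.8 -1; -0 -0 -0 0 -18 -0.8 -1; -0 -0 -0 0 -24 -0.8 -1; -0 -0 -0 0 -30 -0.8 -1; -0 -0 -0 0 -36 -0.8 -1; -0 -0 -0 0 -42 -0.8 -1; -0 -0 -0 0.1 -48 -0.8 -1; -0 -0 -0 0.1 -54 -0.8 -1; -0 -0 -0 0.1 -60 -0.8 -1; -0 -0 -0 0.1 -66 -0.8 -1; -0 -0 -0 0.1 -72 -0.8 -1; -0 -0 -0 0.1 -78 -0.8 -1; -0 -0 -0 0.1 -78 -0.8 -1
```

Emit:
{"method": "step_arm", "body": {"increments": "0 0 0 0 0 -0.8 -1; 0 0 0 0 -6 -0.8 -1; 0 0 0 0 -12 -0.8 -1; 0 0 0 0 -18 -0.8 -1; 0 0 0 0 -24 -0.8 -1; 0 0 0 0 -30 -0.8 -1; 0 0 0 0 -36 -0.8 -1; 0 0 0 0 -42 -0.8 -1; 0 0 0 0.1 -48 -0.8 -1; 0 0 0 0.1 -54 -0.8 -1; 0 0 0 0.1 -60 -0.8 -1; 0 0 0 0.1 -66 -0.8 -1; 0 0 0 0.1 -72 -0.8 -1; 0 0 0 0.1 -78 -0.8 -1; 0 0 0 0.1 -78 -0.8 -1"}}

```text
time: 11.65
tool_pos: [481.1, 260.0, 115.8]
tcp_rot: [-3.141, 0.0, 1.579]
contact_force: [1.3, 0.6, 7.0]
grip_width: 13.8
```

Run:
```python
from h import *
import pickle
o=get_obs(); w=capture("wrist"); pickle.dump((o,w),open("w7.pkl","wb"))
print(o["tool_pos"].round(1),o["tcp_rot"].round(3),load()[0].round(1),o["contact_force"].round(1),o["moment"].round(2))
crop(w,80,100,400,320,2.4,"w7.png")
s=capture("scene");crop(s,300,190,440,330,5,"s7.png")
```

```text
[481.1 260.  115.8] [-3.141  0.     1.579] [482.  260.  115.6] [1.3 0.6 7. ] [ 0.03 -0.42 -0.04]
```

View pics/w7.png

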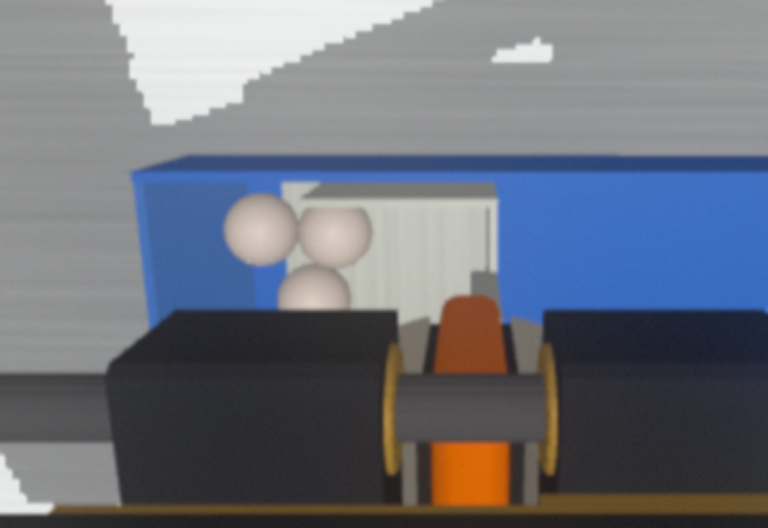

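View pics/s7.png

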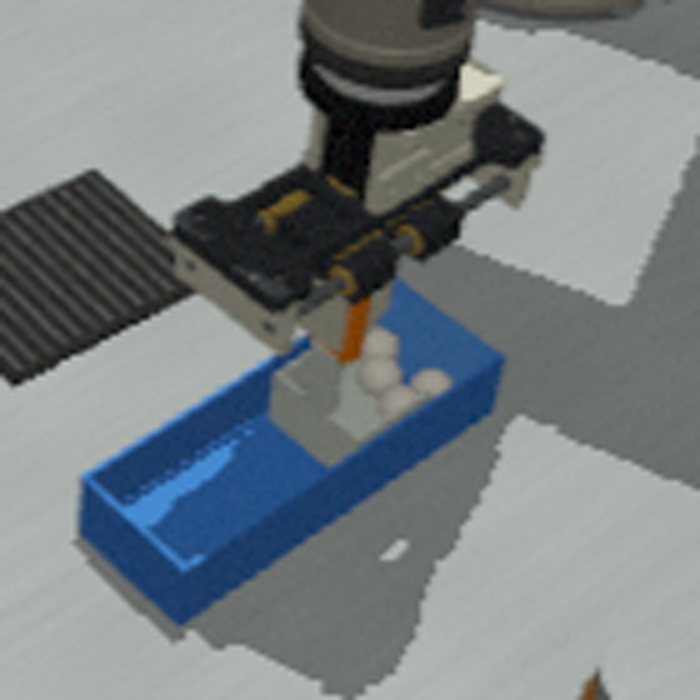

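Emit:
{"method": "step_arm", "body": {"increments": "0 0 0 0 -2.5 -0.2 -1; 0 0 0 0 -5 -0.2 -1; 0 0 0 0 -7.5 -0.2 -1; 0 0 0 0 -10 -0.2 -1; 0 0 0 0 -10 -0.2 -1; 0 0 0 0 -10 -0.2 -1"}}

```text
time: 12.5
tool_pos: [472.0, 259.8, 115.8]
tcp_rot: [3.141, 0.0, 1.579]
contact_force: [3.6, -0.4, 4.3]
grip_width: 13.8
```

Run:
```python
from h import *
import pickle
p,r=load(); p=p+r.apply([0,-10,-.2]); save(p,r)
o=get_obs(); w=capture("wrist"); pickle.dump((o,w),open("w8.pkl","wb"))
print(o["tool_pos"].round(1),o["tcp_rot"].round(3),load()[0].round(1),o["contact_force"].round(1),o["moment"].round(2))
crop(w,80,100,400,320,2.4,"w8.png")
s=capture("scene");crop(s,300,190,440,330,5,"s8.png")
```

```text
[472.  259.8 115.8] [3.141 0.    1.579] [472.  259.9 115.8] [ 3.6 -0.4  4.3] [ 0.06 -0.84  0.06]
```

View pics/w8.png

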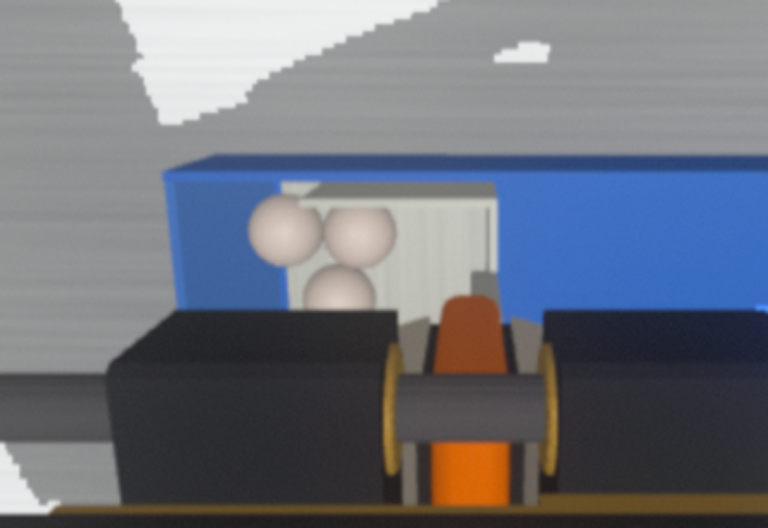

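View pics/s8.png

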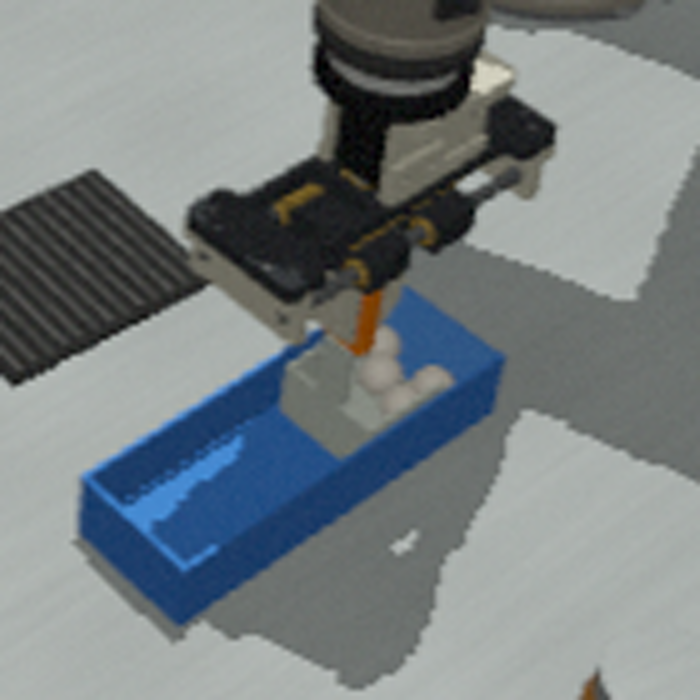

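Run:
```python
from h import *
p,r=load(); g=p+r.apply([0,0,3]); yaw=.008
B=g+[8,0,-107]; w=[]
for k in range(1,10):
    th=np.radians(2.5*k); h=72*np.sin(th); adv=.7*(.47*h+72*(1-np.cos(th)))
    G=B+[-adv,0,min(k*.6,2)]+R.from_euler('y',th).apply([-8,0,107])
    w.append((G,ori(yaw,th),-1,1,1))
w.append((w[-1][0],w[-1][1],-1,2,1))
plan(w)
```

```text
rows 11
0.044 -0 0 -0 3.7 -0.8 -1; 0.087 -0 0 -0.1 7.4 -1.5 -1; 0.131 -0 0 -0.1 10.9 -1.9 -1; 0.174 -0 0 -0.1 14.3 -1.7 -1; 0.218 -0 0 -0.1 17.7 -1.1 -1; 0.262 -0 0 -0.2 20.9 -0.3 -1; 0.305 -0 0 -0.2 24 0.7 -1; 0.349 -0 0 -0.2 27 1.9 -1; 0.393 -0 0 -0.2 29.8 3.3 -1; 0.393 -0 0 -0.2 29.8 3.3 -1; 0.393 -0 0 -0.2 29.8 3.3 -1
```

Emit:
{"method": "step_arm", "body": {"increments": "0.044 0 0 0 3.7 -0.8 -1; 0.087 0 0 -0.1 7.4 -1.5 -1; 0.131 0 0 -0.1 10.9 -1.9 -1; 0.174 0 0 -0.1 14.3 -1.7 -1; 0.218 0 0 -0.1 17.7 -1.1 -1; 0.262 0 0 -0.2 20.9 -0.3 -1; 0.305 0 0 -0.2 24 0.7 -1; 0.349 0 0 -0.2 27 1.9 -1; 0.393 0 0 -0.2 29.8 3.3 -1; 0.393 0 0 -0.2 29.8 3.3 -1; 0.393 0 0 -0.2 29.8 3.3 -1"}}

```text
time: 13.98
tool_pos: [500.7, 259.8, 111.7]
tcp_rot: [-2.746, 0.001, 1.579]
contact_force: [0.3, -0.1, -3.0]
grip_width: 13.8
```

Run:
```python
from h import *
import pickle
o=get_obs(); w=capture("wrist"); pickle.dump((o,w),open("w9.pkl","wb"))
print(o["tool_pos"].round(1),o["tcp_rot"].round(3),load()[0].round(1),o["contact_force"].round(1),o["moment"].round(2),o["joint_positions"].round(2))
crop(w,80,100,400,320,2.4,"w9.png")
s=capture("scene");crop(s,300,190,440,330,5,"s9.png")
```

```text
[500.7 259.8 111.7] [-2.746e+00  1.000e-03  1.579e+00] [501.8 260.  112.5] [ 0.3 -0.1 -3. ] [-0.03 -0.55 -0.03] [0.29 0.75 1.28 0.11 1.49 0.25]
```

View pics/w9.png

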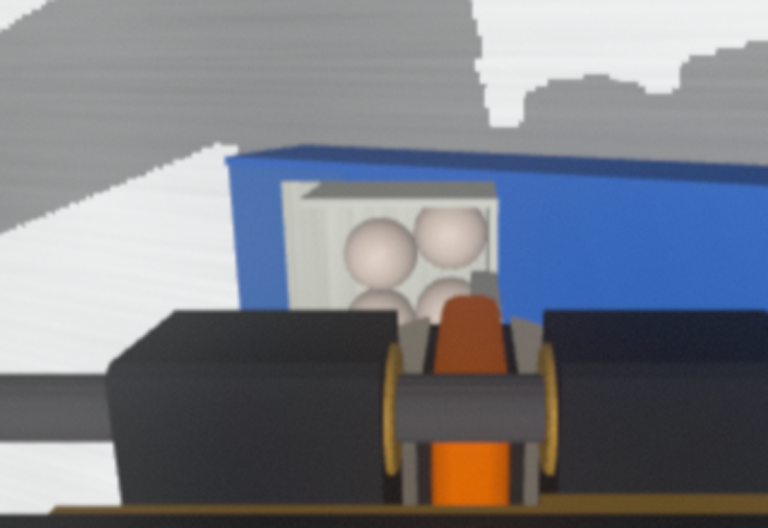

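View pics/s9.png

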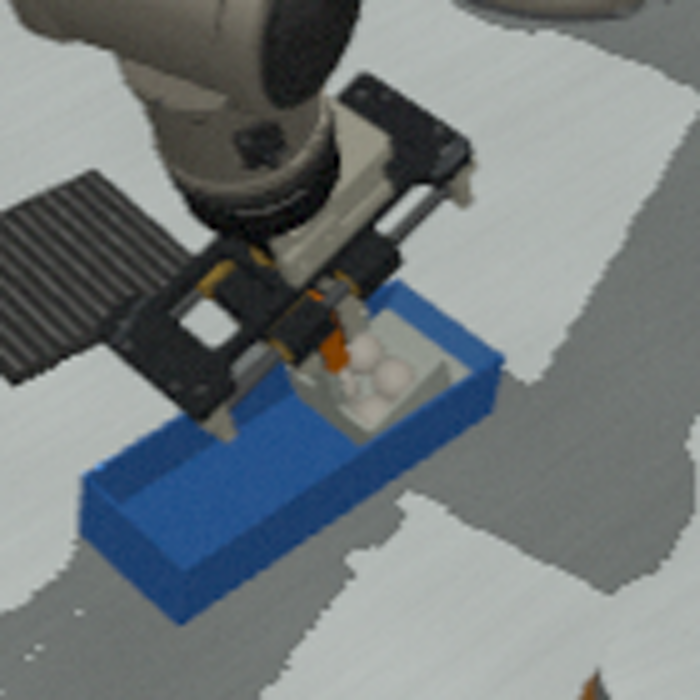

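```bash
cat >> h.py <<'E'
DOS=(599.,-249.,-.24)
def dw(l): C,S=np.cos(DOS[2]),np.sin(DOS[2]); return np.array([DOS[0]+C*l[0]-S*l[1],DOS[1]+S*l[0]+C*l[1],l[2]])
def lipG(liplocal,th):  # grasp point when lip at doser-local pos, pitch th
    return dw(liplocal)+R.from_euler('ZY',[DOS[2],th]).apply([64,0,107])
E
python3 - <<'E'
from h import *
p,r=load(); g=p+r.apply([0,0,3]); th=.393
G=lipG((10,0,205),th); print(G)
plan([(g+[3,0,60],ori(.008,th),-1,5,1),(g+[10,0,200],ori(.008,th),-1,7,1)])
E
```

```text
[ 705.94216448 -275.17053387  279.33325242]
rows 12
-0 -0 0 -0 -4 -11.3 -1; -0 -0 0 -0 -8.1 -22.6 -1; -0 -0 0 -0 -12.1 -33.9 -1; -0 -0 0 -0 -16.2 -45.3 -1; -0 -0 0 -0 -20.2 -56.6 -1; -0 -0 0 -0 -26.9 -75.5 -1; -0 -0 0 -0 -33.7 -94.3 -1; -0 -0 0 -0 -40.4 -113.2 -1; -0 -0 0 -0 -47.2 -132 -1; -0 -0 0 -0 -53.9 -150.9 -1; -0 -0 0 -0 -60.6 -169.7 -1; -0 -0 0 -0 -67.4 -188.6 -1
```

```bash
cat >> h.py <<'E'
SY=DOS[2]+np.pi/2
def lipG(liplocal,th): return dw(liplocal)+R.from_euler('ZY',[SY,th]).apply([64,0,107])
E
python3 - <<'E'
from h import *
p,r=load(); g=p+r.apply([0,0,3]); th=.393
G=lipG((10,12,205),th); print(G)
E
```

```text
[ 635.35931887 -142.49218583  279.33325242]
```

Emit:
{"method": "step_arm", "body": {"increments": "0 0 0 0 -4 -11.3 -1; 0 0 0 0 -8.1 -22.6 -1; 0 0 0 0 -12.1 -33.9 -1; 0 0 0 0 -16.2 -45.3 -1; 0 0 0 0 -20.2 -56.6 -1; 0 0 0 0 -26.9 -75.5 -1; 0 0 0 0 -33.7 -94.3 -1; 0 0 0 0 -40.4 -113.2 -1; 0 0 0 0 -47.2 -132 -1; 0 0 0 0 -53.9 -150.9 -1; 0 0 0 0 -60.6 -169.7 -1; 0 0 0 0 -67.4 -188.6 -1"}}

```text
time: 15.58
tool_pos: [511.7, 259.9, 313.6]
tcp_rot: [-2.749, 0.0, 1.579]
contact_force: [0.2, -0.0, -2.6]
grip_width: 13.9
```

Run:
```python
from h import *
p,r=load(); g=p+r.apply([0,0,3]); th=.393
G=lipG((10,12,205),th); G[2]+=15
w=[]
N=5
for k in range(1,N+1):
    a=k/N; w.append((g+(G-g)*a,ori(.008+(SY-.008)*a,th),-1,4 if k not in(N,) else 4,1))
plan(w)
```

```text
rows 20
-0 -0.025 -0.061 -20.1 5.9 -1.6 -1; -0 -0.051 -0.122 -40.2 11.8 -3.2 -1; -0 -0.076 -0.183 -60.3 17.7 -4.8 -1; -0 -0.102 -0.244 -80.4 23.6 -6.5 -1; 0 -0.127 -0.305 -100.5 29.5 -8.1 -1; 0 -0.152 -0.366 -120.6 35.4 -9.7 -1; 0 -0.178 -0.428 -140.7 41.2 -11.3 -1; 0 -0.203 -0.489 -160.8 47.1 -12.9 -1; 0 -0.228 -0.55 -180.9 53 -14.5 -1; 0 -0.254 -0.611 -201 58.8 -16.1 -1; 0 -0.279 -0.672 -221.1 64.7 -17.7 -1; 0 -0.304 -0.733 -241.3 70.6 -19.3 -1; 0 -0.329 -0.794 -261.4 76.4 -20.9 -1; 0 -0.355 -0.855 -281.5 82.3 -22.5 -1; 0 -0.38 -0.916 -301.7 88.1 -24.1 -1; 0 -0.406 -0.977 -321.8 94 -25.7 -1; 0 -0.431 -1.038 -341.9 99.8 -27.3 -1; 0 -0.456 -1.099 -362.1 105.7 -28.9 -1; 0 -0.482 -1.161 -382.2 111.5 -30.4 -1; 0 -0.507 -1.222 -402.4 117.3 -32 -1
```

Emit:
{"method": "step_arm", "body": {"increments": "0 -0.025 -0.061 -20.1 5.9 -1.6 -1; 0 -0.051 -0.122 -40.2 11.8 -3.2 -1; 0 -0.076 -0.183 -60.3 17.7 -4.8 -1; 0 -0.102 -0.244 -80.4 23.6 -6.5 -1; 0 -0.127 -0.305 -100.5 29.5 -8.1 -1; 0 -0.152 -0.366 -120.6 35.4 -9.7 -1; 0 -0.178 -0.428 -140.7 41.2 -11.3 -1; 0 -0.203 -0.489 -160.8 47.1 -12.9 -1; 0 -0.228 -0.55 -180.9 53 -14.5 -1; 0 -0.254 -0.611 -201 58.8 -16.1 -1; 0 -0.279 -0.672 -221.1 64.7 -17.7 -1; 0 -0.304 -0.733 -241.3 70.6 -19.3 -1; 0 -0.329 -0.794 -261.4 76.4 -20.9 -1; 0 -0.355 -0.855 -281.5 82.3 -22.5 -1; 0 -0.38 -0.916 -301.7 88.1 -24.1 -1; 0 -0.406 -0.977 -321.8 94 -25.7 -1; 0 -0.431 -1.038 -341.9 99.8 -27.3 -1; 0 -0.456 -1.099 -362.1 105.7 -28.9 -1; 0 -0.482 -1.161 -382.2 111.5 -30.4 -1; 0 -0.507 -1.222 -402.4 117.3 -32 -1"}}

```text
time: 18.08
tool_pos: [635.4, -141.8, 297.3]
tcp_rot: [-2.749, -0.001, 2.903]
contact_force: [0.4, -0.2, -2.5]
grip_width: 14.2
```

Run:
```python
from h import *
import pickle
o=get_obs(); w=capture("wrist"); pickle.dump((o,w),open("w10.pkl","wb"))
print(o["tool_pos"].round(1),o["tcp_rot"].round(3),load()[0].round(1),load()[1].as_euler('xyz').round(3),o["contact_force"].round(1),o["joint_positions"].round(2))
crop(w,0,0,560,420,1.4,"w10.png")
s=capture("scene");crop(s,150,90,330,240,4.2,"s10.png")
```

```text
[ 635.4 -141.8  297.3] [-2.749e+00 -1.000e-03  2.903e+00] [ 635.6 -141.4  297.1] [-2.749  0.     2.902] [ 0.4 -0.2 -2.5] [-0.16  0.59  1.04 -0.39  1.54 -1.48]
```

View pics/w10.png

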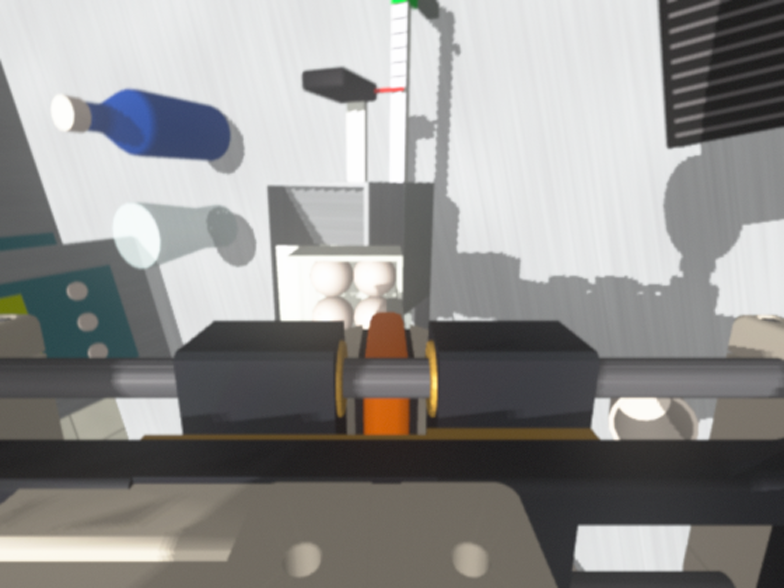

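View pics/s10.png

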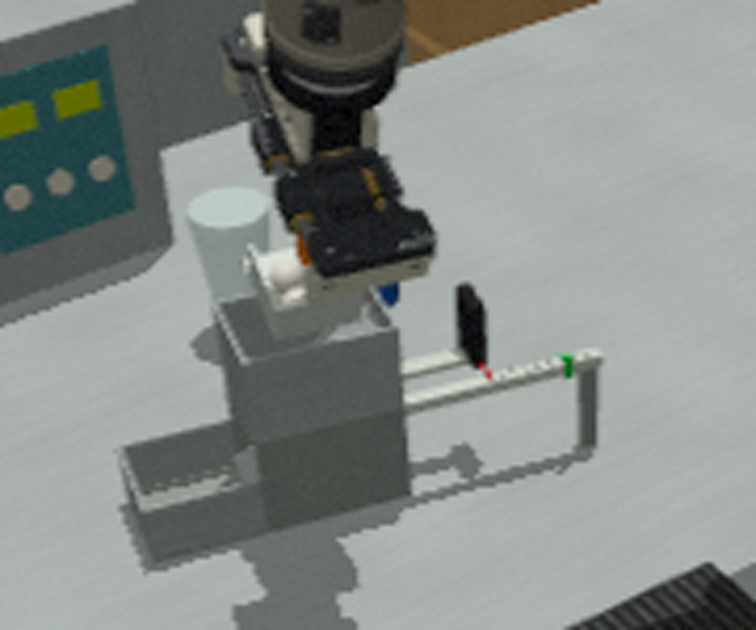

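Run:
```python
from h import *
import pickle
o,w=pickle.load(open("w10.pkl","rb"))
c=lambda u,v:np.array([u/1.4-.15,v/1.4-.15])
print(wp(w,c(268,186),157,o),dw((-58,-43,157)),wp(w,c(435,183),157,o),dw((-58,43,157)))
print("lip corner",wp(w,c(277,247),220,o), dw((10-31,12,220)))
p,r=load(); W=[]
def add(l,th,n): W.append((lipG(l,th),ori(SY,th),-1,n,1))
add((10,12,195),.15,4); add((10,12,175),0,3); add((10,12,168),-.2,5); add((10,12,164),-.45,5); add((10,12,162),-.6,3)
plan(W)
```

```text
[ 538.28145641 -273.2163856   157.        ] [ 532.44118452 -276.98078059  157.        ] [ 566.13826089 -149.02407925  157.        ] [ 552.88361039 -193.44571475  157.        ]
lip corner [ 583.28250703 -230.64829997  220.        ] [ 581.45433405 -232.35218915  220.        ]
rows 20
-0.061 0 0 -0 -4.7 2.7 -1; -0.121 0 0 -0 -9.4 5.4 -1; -0.182 0 0 -0 -14 8.2 -1; -0.243 0 0 -0 -18.7 10.9 -1; -0.293 0 0 -0 -22.4 15.7 -1; -0.343 0 0 -0 -26 20.6 -1; -0.393 0 0 -0 -29.7 25.4 -1; -0.433 0 0 -0 -34.2 26.5 -1; -0.473 0 0 -0 -38.8 27.6 -1; -0.513 0 0 -0 -43.3 28.8 -1; -0.553 0 0 -0 -47.9 29.9 -1; -0.593 0 0 -0 -52.4 31 -1; -0.643 0 0 -0 -58.3 32.9 -1; -0.693 0 0 -0 -64.3 34.9 -1; -0.743 0 0 -0 -70.2 36.8 -1; -0.793 0 0 -0 -76.1 38.8 -1; -0.843 0 0 -0 -82.1 40.7 -1; -0.893 0 0 -0 -87.7 43.8 -1; -0.943 0 0 -0 -93.3 46.8 -1; -0.993 0 0 -0 -98.9 49.9 -1
```

Run:
```python
from h import *
import pickle
o,w=pickle.load(open("w10.pkl","rb"))
c=lambda u,v:np.array([u/1.4-.15,v/1.4-.15])
for a in ((268,186),(369,183),(365,186)): print(wp(w,c(*a),157,o))
print(dw((-58,43,157)),dw((-58,-43,157)))
crop(w,180,110,320,240,5.5,"w10c.png")
```

```text
[ 538.28145641 -273.2163856   157.        ]
[ 555.4665784  -193.10678047  157.        ]
[ 556.66061394 -196.44169908  157.        ]
[ 552.88361039 -193.44571475  157.        ] [ 532.44118452 -276.98078059  157.        ]
```

View pics/w10c.png

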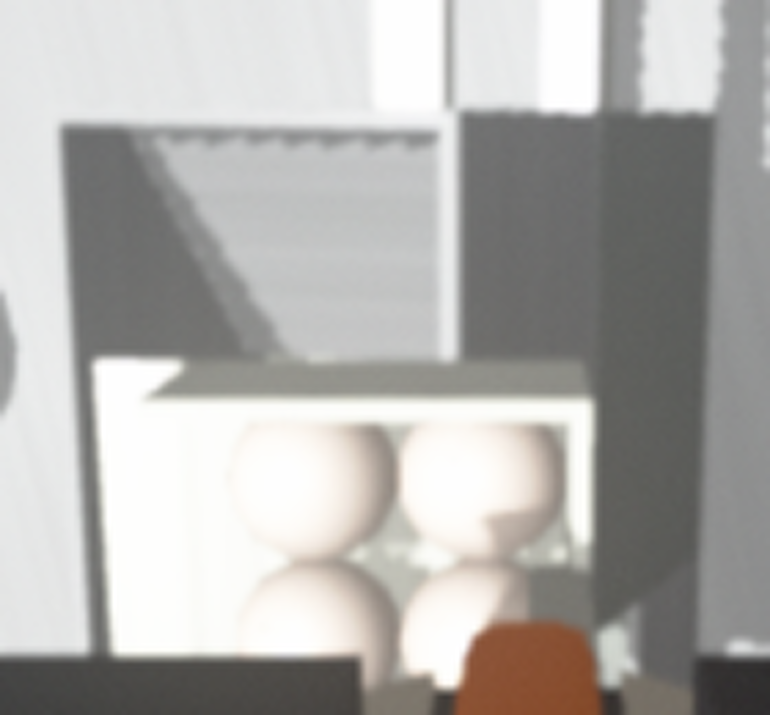

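Emit:
{"method": "step_arm", "body": {"increments": "-0.061 0 0 0 -4.7 2.7 -1; -0.121 0 0 0 -9.4 5.4 -1; -0.182 0 0 0 -14 8.2 -1; -0.243 0 0 0 -18.7 10.9 -1; -0.293 0 0 0 -22.4 15.7 -1; -0.343 0 0 0 -26 20.6 -1; -0.393 0 0 0 -29.7 25.4 -1; -0.433 0 0 0 -34.2 26.5 -1; -0.473 0 0 0 -38.8 27.6 -1; -0.513 0 0 0 -43.3 28.8 -1; -0.553 0 0 0 -47.9 29.9 -1; -0.593 0 0 0 -52.4 31 -1; -0.643 0 0 0 -58.3 32.9 -1; -0.693 0 0 0 -64.3 34.9 -1; -0.743 0 0 0 -70.2 36.8 -1; -0.793 0 0 0 -76.1 38.8 -1; -0.843 0 0 0 -82.1 40.7 -1; -0.893 0 0 0 -87.7 43.8 -1; -0.943 0 0 0 -93.3 46.8 -1; -0.993 0 0 0 -98.9 49.9 -1"}}

```text
time: 20.68
tool_pos: [609.3, -248.8, 289.4]
tcp_rot: [2.54, -0.0, 2.902]
contact_force: [-0.2, 0.4, -2.1]
grip_width: 14.0
```

Run:
```python
from h import *
import pickle
o=get_obs(); w=capture("wrist"); pickle.dump((o,w),open("w11.pkl","wb"))
print(o["tool_pos"].round(1),o["tcp_rot"].round(3),load()[0].round(1),load()[1].as_euler('xyz').round(3),o["contact_force"].round(1),o["joint_positions"].round(2))
crop(w,100,80,400,320,2.6,"w11.png")
s=capture("scene");crop(s,150,90,330,240,4.2,"s11.png")
```

```text
[ 609.3 -248.8  289.4] [ 2.54  -0.     2.902] [ 609.3 -248.7  288.9] [2.542 0.    2.902] [-0.2  0.4 -2.1] [-0.73  0.69  0.96  0.53  1.77 -2.03]
```

View pics/w11.png

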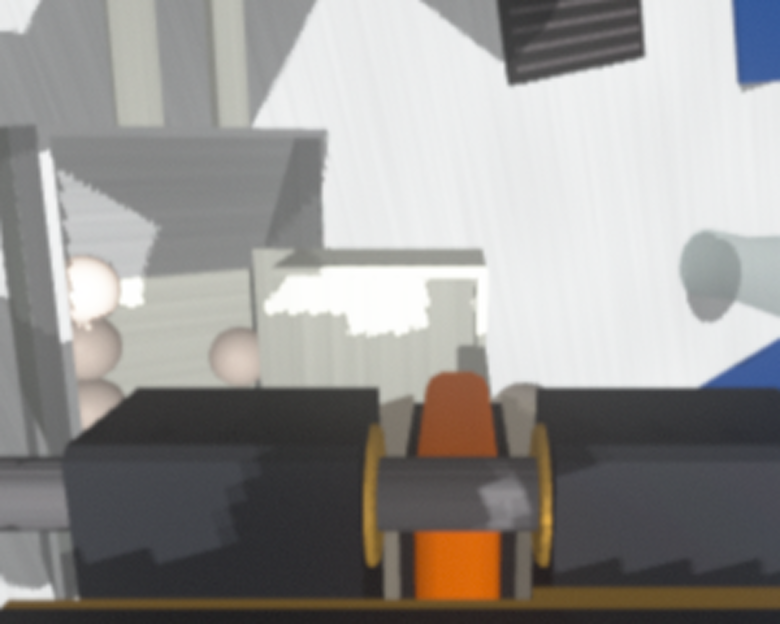

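View pics/s11.png

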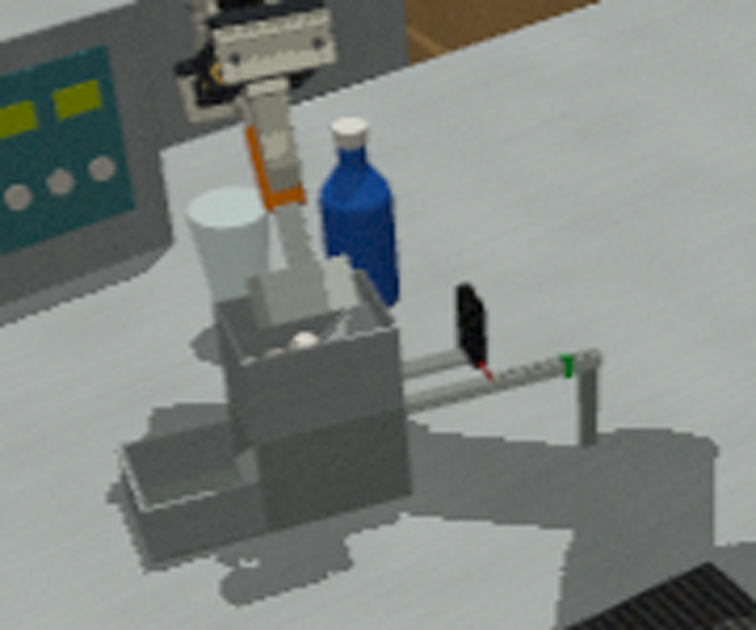

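Run:
```python
from h import *
p,r=load(); g=p+r.apply([0,0,3])
G0=lipG((10,30,235),0)
plan([(g+[0,0,30],r,-1,2,1),(G0,ori(SY,0),-1,5,1),((560,-40,320),ori(.7,0),-1,5,1),((513,60,180),ori(-.035,0),-1,6,1),((513,60,180),ori(-.035,0),-1,1,1)])
```

```text
rows 19
0 0 0 -0 8.5 -12.4 -1; 0 0 0 -0 16.9 -24.8 -1; 0.12 0 0 -0 34.9 -18.8 -1; 0.24 0 0 -0 53 -12.8 -1; 0.36 0 0 -0 71 -6.8 -1; 0.48 0 0 -0 89 -0.8 -1; 0.6 0 0 -0 107 5.2 -1; 0.599 -0.038 0.122 19.5 121 20.1 -1; 0.597 -0.076 0.245 39 135 35 -1; 0.593 -0.113 0.367 58.5 149 49.9 -1; 0.587 -0.151 0.489 78 163 64.8 -1; 0.58 -0.189 0.612 97.5 176.9 79.7 -1; 0.571 -0.226 0.731 109.1 175.6 107 -1; 0.561 -0.262 0.849 120.6 174.2 134.4 -1; 0.549 -0.299 0.968 132.2 172.9 161.7 -1; 0.535 -0.336 1.086 143.8 171.5 189.1 -1; 0.52 -0.372 1.204 155.4 170.2 216.4 -1; 0.503 -0.409 1.322 166.9 168.9 243.8 -1; 0.503 -0.409 1.322 166.9 168.9 243.8 -1
```

Emit:
{"method": "step_arm", "body": {"increments": "0 0 0 0 8.5 -12.4 -1; 0 0 0 0 16.9 -24.8 -1; 0.12 0 0 0 34.9 -18.8 -1; 0.24 0 0 0 53 -12.8 -1; 0.36 0 0 0 71 -6.8 -1; 0.48 0 0 0 89 -0.8 -1; 0.6 0 0 0 107 5.2 -1; 0.599 -0.038 0.122 19.5 121 20.1 -1; 0.597 -0.076 0.245 39 135 35 -1; 0.593 -0.113 0.367 58.5 149 49.9 -1; 0.587 -0.151 0.489 78 163 64.8 -1; 0.58 -0.189 0.612 97.5 176.9 79.7 -1; 0.571 -0.226 0.731 109.1 175.6 107 -1; 0.561 -0.262 0.849 120.6 174.2 134.4 -1; 0.549 -0.299 0.968 132.2 172.9 161.7 -1; 0.535 -0.336 1.086 143.8 171.5 189.1 -1; 0.52 -0.372 1.204 155.4 170.2 216.4 -1; 0.503 -0.409 1.322 166.9 168.9 243.8 -1; 0.503 -0.409 1.322 166.9 168.9 243.8 -1"}}

```text
time: 23.15
tool_pos: [512.3, 61.4, 183.3]
tcp_rot: [-3.14, 0.0, 1.539]
contact_force: [0.7, -0.7, -1.1]
grip_width: 13.7
```

Run:
```python
from h import *
o=get_obs(); w=capture("wrist")
print(o["tool_pos"].round(1),o["tcp_rot"].round(3),load()[0].round(1),load()[1].as_euler('xyz').round(3),o["contact_force"].round(1),o["joint_positions"].round(2))
crop(w,0,0,560,420,1.4,"w12.png")
s=capture("scene");crop(s,150,90,390,280,3.3,"s12.png")
r=ori(-.035)
plan([((513,60,120),r,-1,5,1),((513,60,112.5),r,-1,5,1),((513,60,112.5),r,-1,3,1)])
```

```text
[512.3  61.4 183.3] [-3.14   0.     1.539] [513.  60. 183.] [-3.142  0.     1.536] [ 0.7 -0.7 -1.1] [-0.03  0.39  1.65 -0.    1.11  0.  ]
rows 13
-0 0 0 -0 -0 12 -1; -0 0 0 -0 -0 24 -1; -0 0 0 -0 -0 36 -1; -0 0 0 -0 -0 48 -1; -0 0 0 -0 -0 60 -1; -0 0 0 -0 -0 61.5 -1; -0 0 0 -0 -0 63 -1; -0 0 0 -0 -0 64.5 -1; -0 0 0 -0 -0 66 -1; -0 0 0 -0 -0 67.5 -1; -0 0 0 -0 -0 67.5 -1; -0 0 0 -0 -0 67.5 -1; -0 0 0 -0 -0 67.5 -1
```

View pics/w12.png

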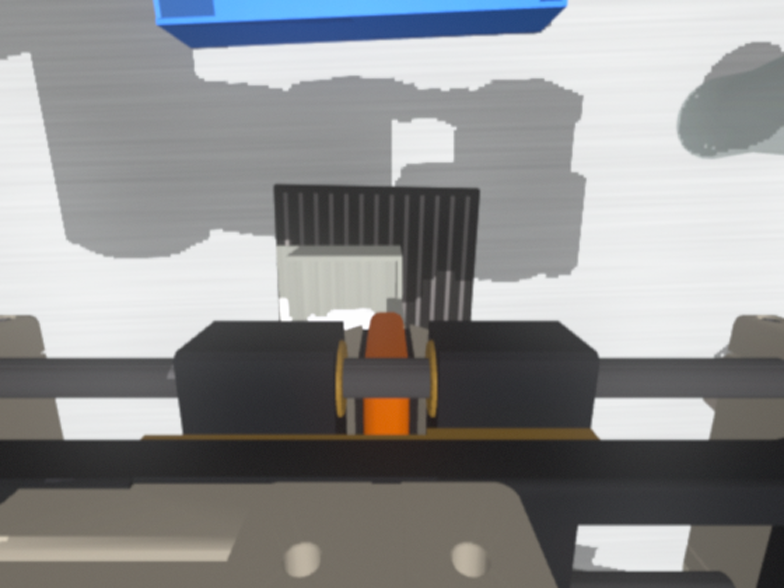

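View pics/s12.png

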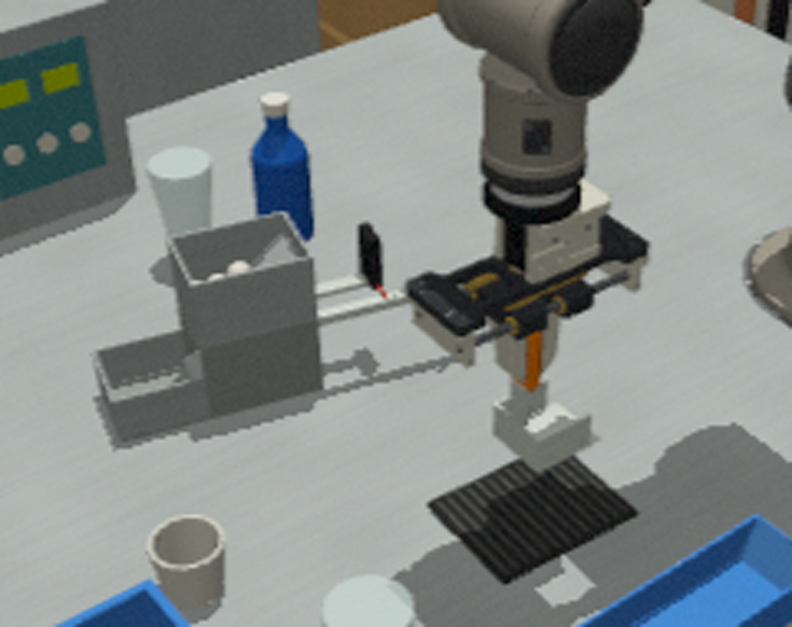

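Emit:
{"method": "step_arm", "body": {"increments": "0 0 0 0 0 12 -1; 0 0 0 0 0 24 -1; 0 0 0 0 0 36 -1; 0 0 0 0 0 48 -1; 0 0 0 0 0 60 -1; 0 0 0 0 0 61.5 -1; 0 0 0 0 0 63 -1; 0 0 0 0 0 64.5 -1; 0 0 0 0 0 66 -1; 0 0 0 0 0 67.5 -1; 0 0 0 0 0 68.2 -1; 0 0 0 0 0 68.2 -1"}}

```text
time: 24.75
tool_pos: [513.1, 59.9, 114.8]
tcp_rot: [3.142, 0.001, 1.536]
contact_force: [-0.4, 1.0, -1.1]
grip_width: 13.8
```

Emit:
{"method": "step_arm", "body": {"increments": "0 0 0 0 0 0.4 -1; 0 0 0 0 0 0.4 -1; 0 0 0 0 0 0.4 -0.5; 0 0 0 0 0 0.4 -0.3; 0 0 0 0 0 0.4 -0.1; 0 0 0 0 0 0.4 -0.1; 0 0 0 0 0 0.4 -0.1"}}

```text
time: 25.62
tool_pos: [513.1, 59.9, 114.4]
tcp_rot: [3.142, 0.001, 1.536]
contact_force: [-0.5, -0.5, -0.7]
grip_width: 41.0
```

Run:
```python
from h import *
p,r=load(); p[2]=183-68.6; save(p,r)
o=get_obs(); w=capture("wrist")
print(o["tool_pos"].round(1),o["grip_width"],load()[0].round(1),o["contact_force"].round(1))
crop(w,100,150,400,350,2.6,"w13.png")
s=capture("scene");crop(s,250,150,370,270,5,"s13.png")
g=p+r.apply([0,0,3])
h=dw((-127,0,250)); print(h)
q=dw((-150,-30,330))
plan([(g+[0,0,90],ori(-.035),-.1,6,1),(q,ori(-.24),0,7,1),(q,ori(-.24),0,2,1)])
```

```text
[513.1  59.9 114.4] 41.026581167352404 [513.   60.  114.4] [-0.5 -0.5 -0.7]
[ 475.64007719 -218.81176644  250.        ]
rows 15
-0 0 0 -0 -0 -15 -0.1; -0 0 0 -0 -0 -30 -0.1; -0 0 0 -0 -0 -45 -0.1; -0 0 0 -0 -0 -60 -0.1; -0 0 0 -0 -0 -75 -0.1; -0 0 0 -0 -0 -90 -0.1; -0 0 0.029 -43.5 -8 -108.4 0; -0 0 0.059 -87.1 -16.1 -126.7 0; -0 0 0.088 -130.6 -24.1 -145.1 0; -0 0 0.117 -174.1 -32.2 -163.4 0; -0 0 0.147 -217.6 -40.2 -181.8 0; -0 0 0.176 -261.2 -48.2 -200.2 0; -0 0 0.205 -304.7 -56.3 -218.5 0; -0 0 0.205 -304.7 -56.3 -218.5 0; -0 0 0.205 -304.7 -56.3 -218.5 0
```

View pics/w13.png

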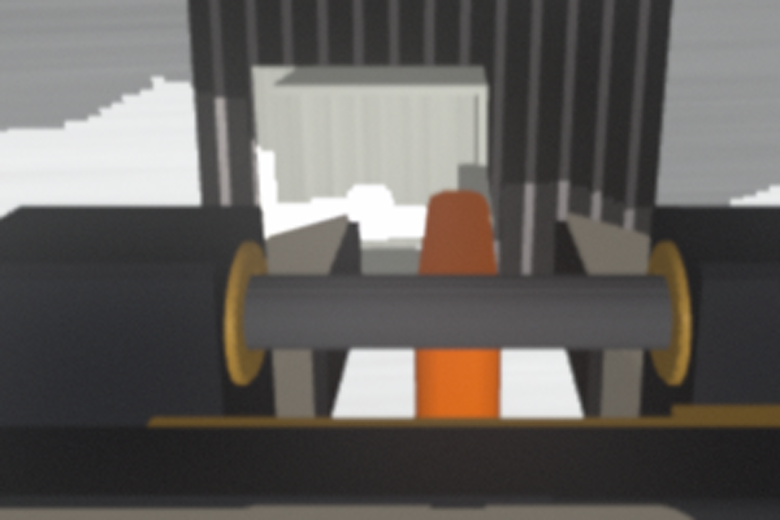

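View pics/s13.png

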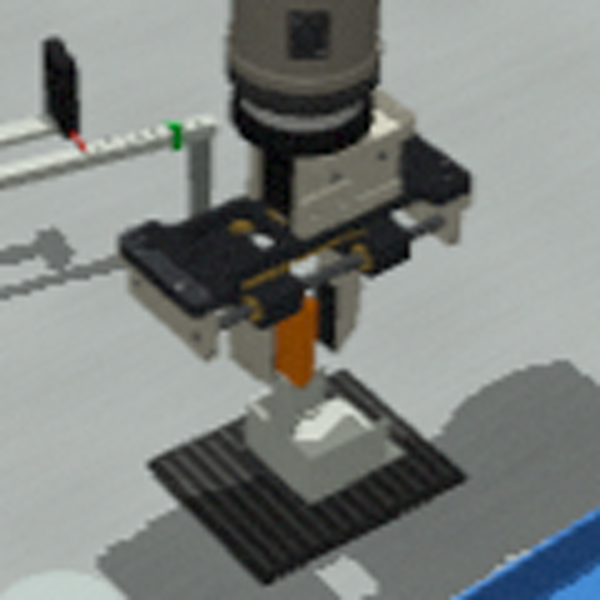

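Emit:
{"method": "step_arm", "body": {"increments": "0 0 0 0 0 -15 -0.1; 0 0 0 0 0 -30 -0.1; 0 0 0 0 0 -45 -0.1; 0 0 0 0 0 -60 -0.1; 0 0 0 0 0 -75 -0.1; 0 0 0 0 0 -90 -0.1; 0 0 0.029 -43.5 -8 -108.4 0; 0 0 0.059 -87.1 -16.1 -126.7 0; 0 0 0.088 -130.6 -24.1 -145.1 0; 0 0 0.117 -174.1 -32.2 -163.4 0; 0 0 0.147 -217.6 -40.2 -181.8 0; 0 0 0.176 -261.2 -48.2 -200.2 0; 0 0 0.205 -304.7 -56.3 -218.5 0; 0 0 0.205 -304.7 -56.3 -218.5 0; 0 0 0.205 -304.7 -56.3 -218.5 0"}}

```text
time: 27.6
tool_pos: [446.0, -242.0, 333.0]
tcp_rot: [-3.141, -0.0, 1.331]
contact_force: [-0.2, -0.2, -1.0]
grip_width: 46.0
```

Run:
```python
from h import *
import pickle
o=get_obs(); w=capture("wrist"); pickle.dump((o,w),open("w14.pkl","wb"))
print(o["tool_pos"].round(1),o["tcp_rot"].round(3),load()[0].round(1),o["contact_force"].round(1),o["joint_positions"].round(2))
crop(w,200,100,500,230,2.6,"w14.png")
s=capture("scene");crop(s,150,90,390,280,3.3,"s14.png")
```

```text
[ 446. -242.  333.] [-3.141 -0.     1.331] [ 446.2 -242.5  333. ] [-0.2 -0.2 -1. ] [-0.65  0.26  1.41 -0.    1.47 -0.41]
```

View pics/w14.png

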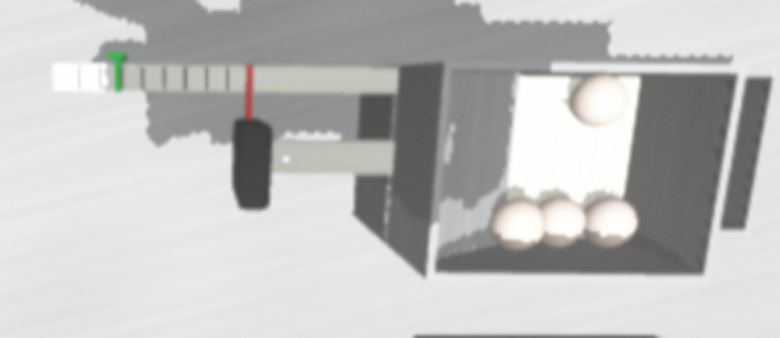

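View pics/s14.png

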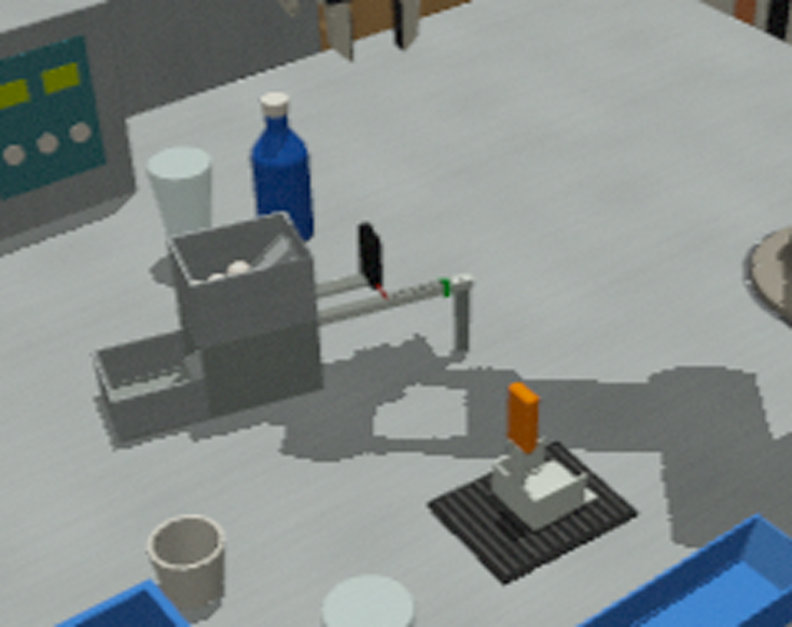

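Run:
```python
from h import *
import pickle
o,w=pickle.load(open("w14.pkl","rb"))
c=lambda u,v:np.array([u/2.6+200-.3,v/2.6+100-.3])
C,S=np.cos(DOS[2]),np.sin(DOS[2])
def loc(P): d=P[:2]-np.array(DOS[:2]); return np.round([C*d[0]+S*d[1],-S*d[0]+C*d[1]],1)
for n,a,z in (("p",(600,100),100),("p",(519,224),104),("p",(563,222),100),("p",(610,222),100),("handle -y edge top",(253,208),141),("hl",(238,190),141),("hr",(268,190),141),("pointer",(249,80),87),("mark",(118.5,78),87),("rimTR",(745,75),157),("rimBR",(703,274),157),("rimBL",(427,276),157),("rimTL",(443,65),157)):
    q=wp(w,c(*a),z,o); print(n,q.round(1),loc(q),np.hypot(*loc(q)).round(1))
```

```text
p [ 636.5 -230.1  100. ] [32.  27.3] 42.1
p [ 591.2 -277.1  104. ] [ -0.9 -29.2] 29.2
p [ 613.  -282.2  100. ] [ 21.5 -28.9] 36.0
p [ 634.5 -287.5  100. ] [ 43.7 -28.9] 52.4
handle -y edge top [ 471.  -233.9  141. ] [-127.9  -15.8] 128.9
hl [ 466.6 -225.1  141. ] [-134.3   -8.2] 134.6
hr [ 478.7 -228.   141. ] [-121.8   -8.2] 122.1
pointer [ 484.2 -183.7   87. ] [-127.    36.1] 132.0
mark [ 425.1 -168.4   87. ] [-188.1   37. ] 191.7
rimTR [ 664.1 -225.8  157. ] [57.7 38. ] 69.1
rimBR [ 641.8 -300.8  157. ] [ 53.8 -40.2] 67.2
rimBL [ 532.9 -275.1  157. ] [-58. -41.] 71.0
rimTL [ 552.8 -194.8  157. ] [-57.7  41.6] 71.1
```

Run:
```python
from h import *
a=dw((-127.7,1,200)); b=dw((-127.7,1,121)); r=ori(-.24)
plan([(a,r,0,4,1),(b,r,0,6,1),(b,r,0,3,1)])
```

```text
rows 13
-0 0 0 7.8 5.6 32.5 0; -0 0 0 15.5 11.2 65 0; -0 0 0 23.3 16.7 97.5 0; -0 0 0 31 22.3 130 0; -0 0 0 31 22.3 143.2 0; -0 0 0 31 22.3 156.3 0; -0 0 0 31 22.3 169.5 0; -0 0 0 31 22.3 182.6 0; -0 0 0 31 22.3 195.8 0; -0 0 0 31 22.3 209 0; -0 0 0 31 22.3 209 0; -0 0 0 31 22.3 209 0; -0 0 0 31 22.3 209 0
```

Emit:
{"method": "step_arm", "body": {"increments": "0 0 0 7.8 5.6 32.5 0; 0 0 0 15.5 11.2 65 0; 0 0 0 23.3 16.7 97.5 0; 0 0 0 31 22.3 130 0; 0 0 0 31 22.3 143.2 0; 0 0 0 31 22.3 156.3 0; 0 0 0 31 22.3 169.5 0; 0 0 0 31 22.3 182.6 0; 0 0 0 31 22.3 195.8 0; 0 0 0 31 22.3 209 0; 0 0 0 31 22.3 209 0; 0 0 0 31 22.3 209 0"}}

```text
time: 29.2
tool_pos: [475.4, -218.0, 124.3]
tcp_rot: [3.141, 0.001, 1.331]
contact_force: [-0.5, 0.1, 0.3]
grip_width: 45.9
```

Run:
```python
from h import *
o=get_obs(); w=capture("wrist")
print(o["tool_pos"].round(1),o["tcp_rot"].round(3),load()[0].round(1),o["contact_force"].round(1))
crop(w,100,150,500,350,1.9,"w15.png")
s=capture("scene");crop(s,200,110,330,210,5.5,"s15.png")
```

```text
[ 475.4 -218.   124.3] [3.141e+00 1.000e-03 1.331e+00] [ 475.2 -217.7  124. ] [-0.5  0.1  0.3]
```

View pics/w15.png

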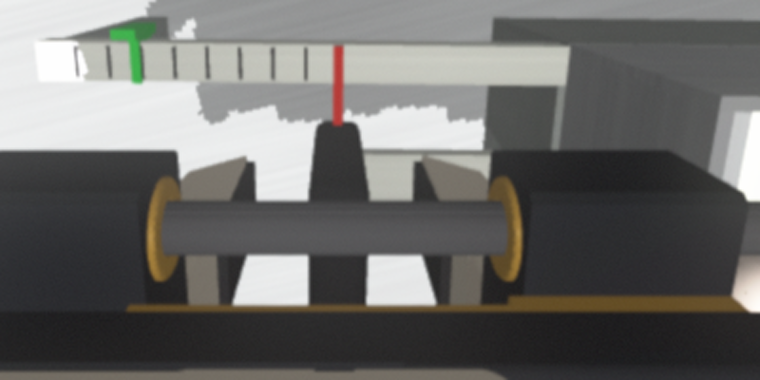

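View pics/s15.png

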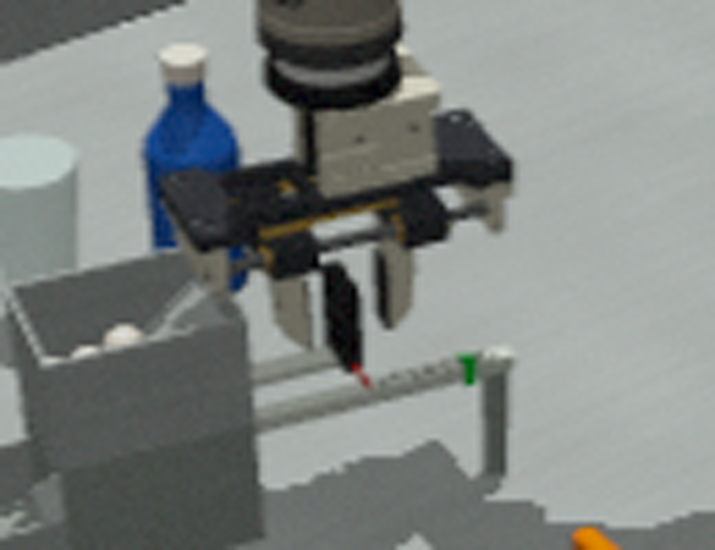

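Emit:
{"method": "step_arm", "body": {"increments": "0 0 0 0 0 0 -1; 0 0 0 0 0 0 -1; 0 0 0 0 0 0 -1; 0 0 0 0 0 0 -1; 0 0 0 0 0 0 -1; 0 0 0 0 0 0 -1"}}

```text
time: 30.05
tool_pos: [475.7, -218.0, 124.1]
tcp_rot: [3.14, 0.001, 1.331]
contact_force: [5.5, -0.8, -0.6]
grip_width: 13.9
```

Emit:
{"method": "step_arm", "body": {"increments": "0 0 0 0 -6 0 -1; 0 0 0 0 -12 0 -1; 0 0 0 0 -18 0 -1; 0 0 0 0 -24 0 -1; 0 0 0 0 -30 0 -1; 0 0 0 0 -36 0 -1; 0 0 0 0 -42 0 -1; 0 0 0 0 -48 0 -1; 0 0 0 0 -54 0 -1; 0 0 0 0 -59 0 -1; 0 0 0 0 -59 0 -1; 0 0 0 0 -59 0 -1; 0 0 0 0 -59 0 -1"}}

```text
time: 31.68
tool_pos: [419.3, -203.6, 124.2]
tcp_rot: [3.139, -0.0, 1.33]
contact_force: [10.7, 2.0, -4.1]
grip_width: 14.1
```

Run:
```python
from h import *
p,r=load(); p=p+r.apply([0,-59,0]); save(p,r)
o=get_obs(); w=capture("wrist")
print(o["tool_pos"].round(1),o["tcp_rot"].round(3),load()[0].round(1),o["contact_force"].round(1),o["grip_width"])
crop(w,100,150,500,350,1.9,"w16.png"); crop(w,200,150,320,230,6,"w16c.png")
s=capture("scene");crop(s,150,110,330,240,4.3,"s16.png")
```

```text
[ 419.3 -203.6  124.2] [ 3.139 -0.     1.33 ] [ 417.9 -203.7  124. ] [10.7  2.  -4.1] 14.06642007668479
```

View pics/w16.png

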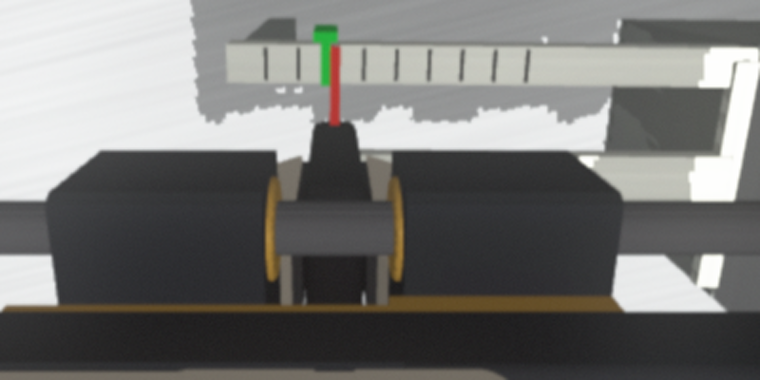

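View pics/s16.png

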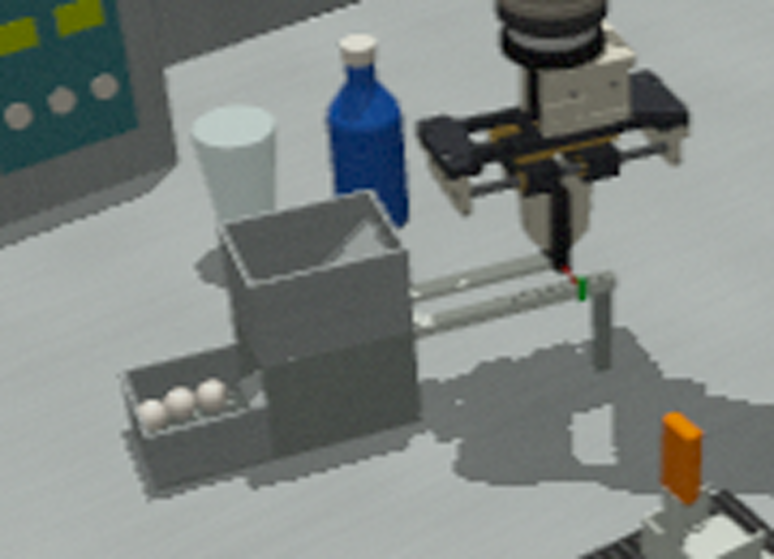

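View pics/w16c.png

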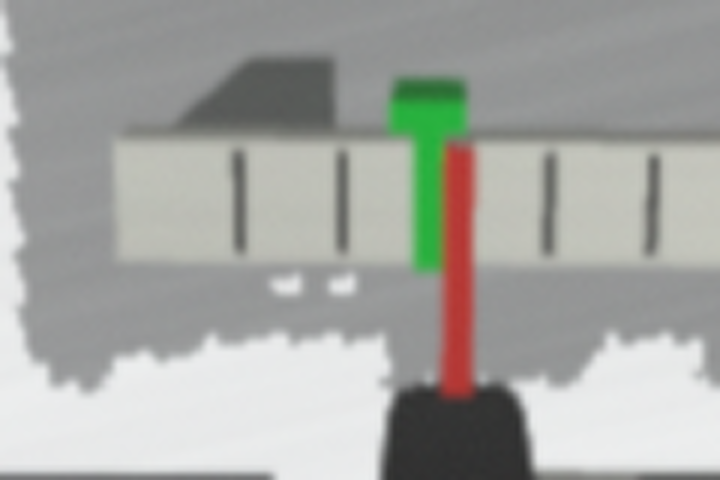

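Emit:
{"method": "step_arm", "body": {"increments": "0 0 0 0 -1.8 0 -1; 0 0 0 0 -1.8 0 -1; 0 0 0 0 -1.8 0 -1; 0 0 0 0 -1.8 0 -1; 0 0 0 0 -1.8 0 -1; 0 0 0 0 -1.8 0 -1"}}

```text
time: 32.52
tool_pos: [417.6, -203.2, 124.2]
tcp_rot: [3.139, -0.0, 1.33]
contact_force: [10.2, 1.8, -5.0]
grip_width: 13.7
```

Run:
```python
from h import *
p,r=load(); p=p+r.apply([0,-1.8,0]); save(p,r)
o=get_obs(); w=capture("wrist")
print(o["tool_pos"].round(1),o["tcp_rot"].round(3),load()[0].round(1),o["contact_force"].round(1),o["grip_width"])
crop(w,200,150,320,230,6,"w17c.png")
s=capture("scene");crop(s,150,110,330,240,4.3,"s17.png")
t=capture("top");crop(t,300,150,420,270,5,"t17.png")
```

```text
[ 417.6 -203.2  124.2] [ 3.139 -0.     1.33 ] [ 416.1 -203.3  124. ] [10.2  1.8 -5. ] 13.74150297337475
```

View pics/w17c.png

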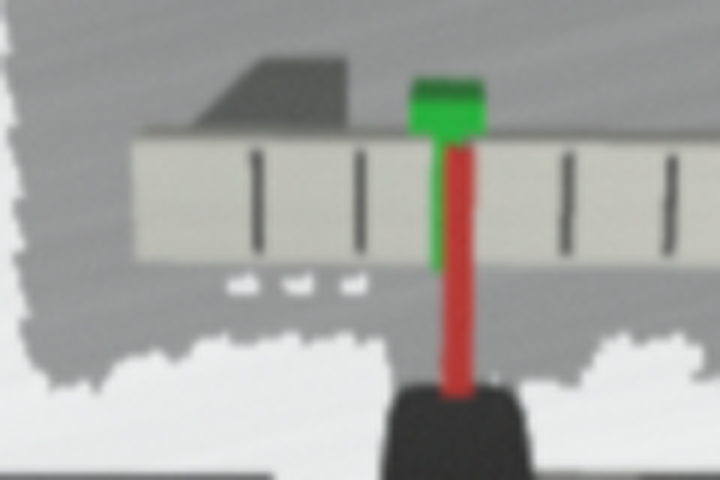

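View pics/t17.png

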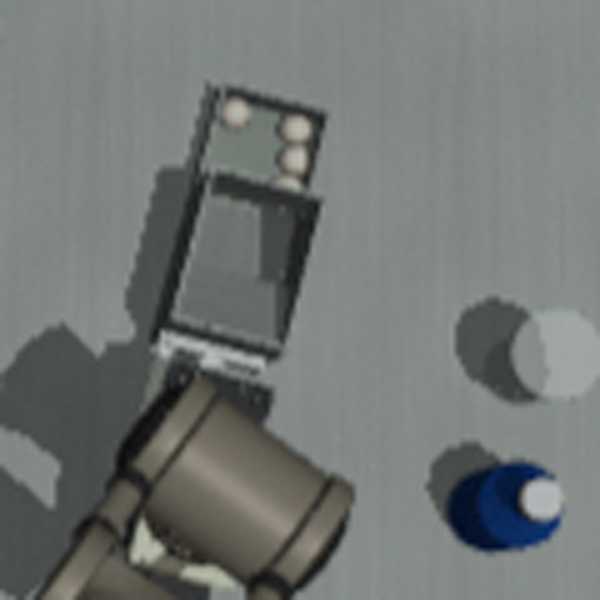

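View pics/s17.png

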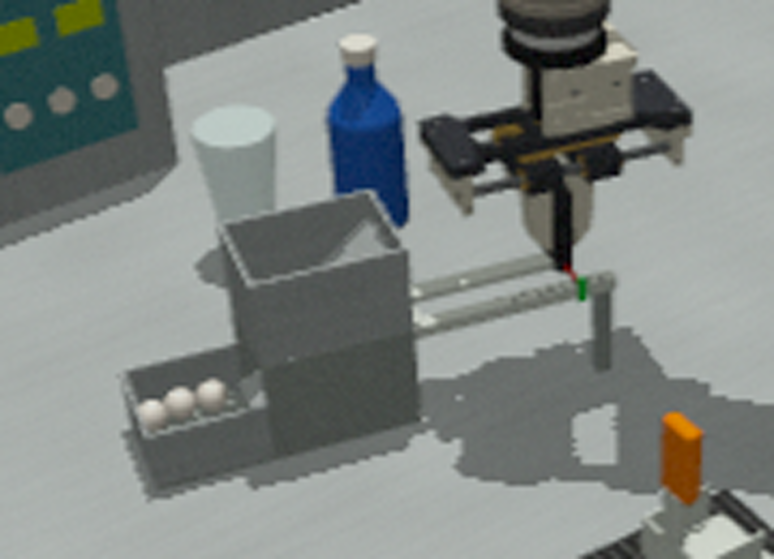

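Emit:
{"method": "step_arm", "body": {"increments": "0 0 0 0 -1 0 -1; 0 0 0 0 -1 0 -1; 0 0 0 0 -1 0 -1; 0 0 0 0 -1 0 -1; 0 0 0 0 -1 0 -1; 0 0 0 0 -1 0 -1"}}

```text
time: 33.42
tool_pos: [416.7, -202.9, 124.1]
tcp_rot: [3.138, -0.0, 1.33]
contact_force: [11.0, 2.0, -6.6]
grip_width: 14.0
```

Run:
```python
from h import *
o=get_obs(); w=capture("wrist")
print(o["tool_pos"].round(1),o["contact_force"].round(1),o["grip_width"])
crop(w,200,150,320,230,6,"w18c.png")
s=capture("scene");crop(s,150,110,430,320,2.8,"s18.png")
```

```text
[ 416.7 -202.9  124.1] [11.   2.  -6.6] 14.000146235420761
```

View pics/w18c.png

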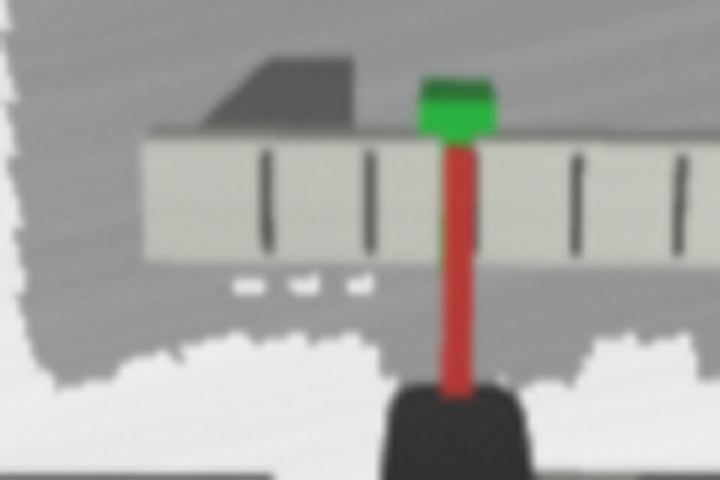

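View pics/s18.png

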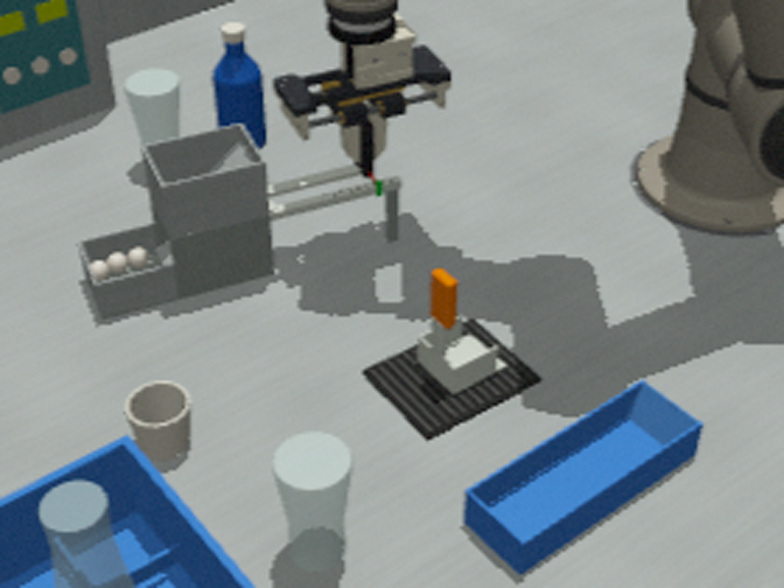

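The pointer (crop column 459) sits on the green mark (458). The pebbles are in the catch cup, the scoop stands on its mat, and the tray is empty, so I'm handing the job in.

```bash
python3 -c "
from plant import *
print(close_job())"
```

```text
the job is handed in; nothing more can be done
None
```

The job is done and handed in at about 33.5 s, though no verdict is reported. One scoop carried all four pebbles from the tray into the hopper with the gate shut. I then stood the scoop back on its mat and let go, and pulled the handle about 61 mm to the mark. The gripper is still holding it there.

What the last checks showed:
- **Pointer:** it sits on the green mark to within about 0.3 mm in the wrist image.
- **Grip:** the fingers are closed on the handle at 14 mm and the spring is pulling with about 11 N.
- **Pebbles:** the hopper and the tray are empty and none is on the counter. The top camera showed all four in the catch cup; one, by the chute, was partly hidden by the hopper wall.
- **Scoop:** it stands upright on its mat, the one nearest the robot, and nothing touches it.
- **Other objects:** none looked moved or tipped in the last scene view, by eye only. The jar and bowl were outside that crop, but the arm never went near them.

The cameras disagreed early on: the top camera read about 5 mm off in y from the scene and wrist cameras. I went by the wrist and scene cameras, and the grasps and fits bore that out.

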